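# Load the photometer's cell carriage and start the measurement

## Task

Draw the photometer's cell carriage fully out from under its hood by its upright post, take the two blanking plugs out of the carriage and put them in the grey tray. Set every optical cell that stands on the bench upright and fully down into a carriage pocket of its own, any pocket, with its clear windows facing along the light path, which crosses the carriage square to its travel (the windows look towards the lens-barrel side of the hood and away from it). Then slide the carriage fully home under the hood, press the start button on the hood all the way down, and leave everything in place; do not disturb the loupe, micrometer and adapter lying near by.

Things in the scene. Friction and masses are not known exactly. Their poses are not given: they have to be found in the camera images.
- photometer: Fixed grey photometer. Origin on the bench under the hood's centre. +x is the light path (level, square to carriage travel; lens barrels on the -x side), +y the way the carriage comes out (robot's left). Hood: x -81..78 mm, y -101..97, top 90 mm up; tunnel 76 mm wide, roof underside 74 mm up, open at +y. Bed 62 mm wide, 10 mm high, out to y = 325 mm.
- carriage (a joint): Slide of the aluminium carriage in m: 0 fully home under the hood, 0.225 fully drawn out against its stop (moves along the photometer's +y). Friction about 1.5 N; it stays where it is left. The carriage is 56 mm wide; its top lies 34 mm above the bench. Home at the start.
- carriage_handle (a point): Top centre of the carriage's upright steel post, 67 mm above the bench. The post is 14 mm thick along the photometer's y, 30 mm wide along its x, and stands 45 mm tall above the carriage's tongue (tongue top 23 mm above the bench). It stays 70 mm outside the hood's mouth when the carriage is home.
- pocket_a (a point): Centre of the floor of a carriage pocket, the one deepest under the hood; a plug stands here at the start. Pocket 34 mm square, 16 mm deep, its upper 8 mm bevelled out to 41 mm; a seated cell's origin coincides with this point and 34 mm of it stands clear above. Pockets are 64 mm apart. A cell also goes in a quarter turn wrong. Moves with the carriage.
- pocket_b (a point): Centre of the floor of a carriage pocket, the middle one; a plug stands here at the start. Pocket 34 mm square, 16 mm deep, its upper 8 mm bevelled out to 41 mm; a seated cell's origin coincides with this point and 34 mm of it stands clear above. Pockets are 64 mm apart. A cell also goes in a quarter turn wrong. Moves with the carriage.
- pocket_c (a point): Centre of the floor of a carriage pocket, the one nearest the post. Pocket 34 mm square, 16 mm deep, its upper 8 mm bevelled out to 41 mm; a seated cell's origin coincides with this point and 34 mm of it stands clear above. Pockets are 64 mm apart. A cell also goes in a quarter turn wrong. Moves with the carriage.
- cell_1: Optical cell, 50 mm tall: steel foot 30x30x14 mm, square body 22x22 mm. Two opposite body faces (its own +x, -x) are clear windows, the other two (+y, -y) metal cheeks; a dark bar on top runs from window to window (along x). Heavy at the foot. Origin: centre of the underside, z up. All cells are interchangeable. Stands upright on the bench at the left at the start, turned any way. May be absent.
- cell_2: Optical cell, 50 mm tall: steel foot 30x30x14 mm, square body 22x22 mm. Two opposite body faces (its own +x, -x) are clear windows, the other two (+y, -y) metal cheeks; a dark bar on top runs from window to window (along x). Heavy at the foot. Origin: centre of the underside, z up. All cells are interchangeable. Stands upright on the bench at the left at the start, turned any way. May be absent.
- cell_3: Optical cell, 50 mm tall: steel foot 30x30x14 mm, square body 22x22 mm. Two opposite body faces (its own +x, -x) are clear windows, the other two (+y, -y) metal cheeks; a dark bar on top runs from window to window (along x). Heavy at the foot. Origin: centre of the underside, z up. All cells are interchangeable. Stands upright on the bench at the left at the start, turned any way. May be absent.
- plug_1: Blanking plug, 50 mm tall: the same 30 x 30 x 14 mm steel foot as a cell, with a round black stem 22 mm in diameter and no windows. Origin: centre of the underside, z up. Stands in the deepest pocket at the start.
- plug_2: Blanking plug, 50 mm tall: the same 30 x 30 x 14 mm steel foot as a cell, with a round black stem 22 mm in diameter and no windows. Origin: centre of the underside, z up. Stands in the middle pocket at the start.
- tray: Grey open sample tray, fixed on the bench, 90 (its x) x 140 (its y) x 21 mm tall, walls 2 mm, floor 3 mm thick. Origin: centre of the underside.
- start_button_top (a point): Centre of the top of the round start button (28 mm diameter) on the hood's roof, pressed straight down.
- start_button (a joint): Travel of the start button in m: 0 up, 0.006 fully pressed (about 5 N); springs back.
- loupe: Black loupe, 38 mm across and 43 mm tall, a bystander; origin at the centre of its underside.
- micrometer: Outside micrometer lying flat, 52 x 124 x 17 mm, a bystander; origin at the centre of its underside.
- adapter: Small white and brass coaxial adapter, 21 x 38 x 21 mm, a bystander; origin at the centre of its underside.
Things that resemble listed ones, but are neither listed nor needed, are in the scene too. Leave any green or red look-alike of the cell_2 alone.

How it is judged:
By the outcome, as a careful person would: the job done as asked, in the order asked, and still so for the second after the job is handed in, with the robot touching nothing.
Of cell_1, cell_2, cell_3 only 2 to 3 are there at a start; the rules pass over those that are not, and their reading is None.
At some moment in a run one of cell_1, cell_2, cell_3 may be knocked a few centimetres aside while the robot is not near it.
Once in a run the grip may slacken for a moment while it holds something.
It also fails if it takes over 210 s, if anything falls off the work surface, if the arm or the gripper's body presses on something with over 40 N, if the wrist force passes 120 N, or if a joint passes its speed limit or range.

## Robot

A 7-joint arm with a two-finger parallel gripper is mounted at the origin on a cart in front of the work surface, level with it; the furniture and walls round the work are solid. World frame = base frame: x ahead of the robot, y to its left, z up, the work surface at z = 0. Lengths are in m, angles in rad, forces in N, time in s.
With the tool pointing down it reaches from about 0.4 to 0.85 m from the base axis. Payload 6.9 kg.
Tool frame: the origin (TCP) lies at the very end of the fingers, on their centre line; the grasp point (between the pads) lies 19 mm behind it; z points along the fingers, y is the line along which they close (so a half turn about z gives the same grasp; the last joint's range is limited). The gripper opens to 85 mm and grips with 20 to 120 N. Pads are 22 mm wide; open, the fingers measure 114 mm over their backs; the gripper's body (76 mm by 85 mm) begins 54 mm behind the grasp point. The pads swing forward as they close: fully open they stand 13 mm farther back than shut.
Start: joints at [1.359, 0.507, -0.238, 1.5, 0.126, 1.149, -0.155], TCP at [0.195, -0.594, 0.231] pointing down, gripper open.
Joint ranges: [-3.08, 3.08], [-0.24, 2.05], [-1.43, 1.35], [0, 2.5], [-1.52, 4.66], [0.17, 1.96], [-2.89, 2.89]. Speed limits (rad/s): [2.39, 2.39, 3.14, 3.14, 3.14, 3.14, 3.14].

## Interface

Orientations are given as a unit quaternion [x, y, z, w].
In Python, from bench import env gives the robot as it stands. The module is installed in compiled form; this text tells all that it offers.
- The arm moves only by the tool jog_arm, never from a script. Its argument "series" is a list of rows, each an object with "dp": the shift along the tool's x, y, z in mm, a list of three; "turn": the turn, a rotation vector about the tool's x, y, z in rad, a list of three. In form: [{"dp": [dx, dy, dz], "turn": [wx, wy, wz]}, ...]. A call has exactly 5 rows; each row is the pose to reach, as a shift and turn from the pose commanded when the call began, along the tool's axes at that moment; what a row does not reach only later rows make up. A row lasts 1/10 s, in which the tool goes at most 50 mm and 8.59 degrees, less where a joint would pass 70% of its speed; a pose out of reach is approached as far as the arm can. A call with a gripper value outside its range is refused whole. "gripper" is the finger opening in mm, from 0 to 85.4, set as the call begins (left out, the last holds). The fingers move at their own pace and stop on an object; "force" is the grip in N (left out, the last holds). Time passes only in rows, so rows that repeat a pose let the fingers close, or fill a call up. It gives the time, the measured TCP pose, the force, the opening and the grip force at its end, in the units of the state.
- env.observe(): the state, without advancing time (a new reading comes with each control period).
- env.snapshot(name): name is "scene" or "top" or "wrist"; returns a dict with "image" (420x560x3 uint8, blue, green, red), "z_map" (420x560 float32, m along the optical axis (not along the pixel's ray), 0 where there is no reading), "vertical_fov" (degrees; the focal length in pixels is half the picture's height over the tangent of half this angle, whatever the lens; pixels are square), "cx", "cy" (the principal point, pixels), "k1" (the pictures are not rectified: a ray, as slopes to the right and down, at radius r is drawn at 1 + k1 r^2 times it, then the intrinsics apply), "xyz" and "rotation" of the camera in the world; the wrist camera has in their place "T_tool_cam" (4x4, takes a point from camera to tool coordinates, whose origin is the TCP and whose axes are the flange's). Camera axes: x right, y up, looking along -z (the intrinsics and any distortion apply to the point x, -y, -z); pixel columns grow to the right and rows downward; lengths in m; the calibration is good to about 2 mm. A picture is of the moment at which its call begins: read the wrist's pose just before it.
- env.close_job(): hands the job in; it is judged then, once.
The state is a dict: "time": time; "joints": joint angles; "qvel": joint speeds; "tau": joint torques, N m; "eef_pos": TCP position; "orientation": TCP orientation; "ft_force": force on the tool from outside, world axes, zero at the start; "torque": the same for the moment, N m; "grip_width": finger opening in m; "grasp_force": force on a finger pad.
Only numpy, scipy, OpenCV 4.12 (cv2) and the standard library are available. Lean on these libraries where they do the work, as an engineer would, in place of code of your own. Each camera call takes 0.05 s, during which the arm holds its last target. There are 200 camera calls.

## Working session

There is one attempt and no reset: what is moved stays moved. The work goes in short steps, Python scripts to look and compute and a tool call to move; the robot and the scene stay as the last step left them, time stands still between calls to the robot, and variables do not carry over. Pictures are saved under pics/ and viewed, at most 14 in all, crops included, and the job is handed in when it is done.

Besides the shell and the picture viewer there is one more tool, called in YAML: its name, and indented under it one key for each argument. jog_arm: Moves the arm, as the interface text tells. Its arguments: {"type":"object","properties":{"series":{"type":"array"},"gripper":{"type":"number"},"force":{"type":"number"}},"required":["series"]}

```bash
mkdir -p pics; cat > h.py <<'E'
import numpy as np, cv2
from scipy.spatial.transform import Rotation as R
from bench import env
def snap(name):
    s=env.observe(); d=env.snapshot(name)
    if 'T_tool_cam' in d:
        T=np.eye(4);T[:3,:3]=R.from_quat(s['orientation']).as_matrix();T[:3,3]=s['eef_pos'];d['T']=T@np.array(d['T_tool_cam'])
    else:
        T=np.eye(4);r=np.array(d['rotation']);T[:3,:3]=r if r.shape==(3,3) else R.from_quat(r).as_matrix();T[:3,3]=d['xyz'];d['T']=T
    d['f']=210/np.tan(np.radians(d['vertical_fov'])/2)
    return d
def rays(d,uv):
    uv=np.atleast_2d(np.array(uv,float)); K=np.array([[d['f'],0,d['cx']],[0,d['f'],d['cy']],[0,0,1]])
    p=cv2.undistortPoints(uv[:,None],K,np.array([d['k1'],0,0,0.]))[:,0]
    return np.c_[p[:,0],-p[:,1],-np.ones(len(p))]
def at_z(d,uv,z):   # intersection with plane z
    w=rays(d,uv)@d['T'][:3,:3].T; o=d['T'][:3,3]
    return o+w*((z-o[2])/w[:,2])[:,None]
def cloud(d):
    v,u=np.mgrid[:420,:560]; r=rays(d,np.c_[u.ravel(),v.ravel()])
    P=(r*d['z_map'].reshape(-1,1))@d['T'][:3,:3].T+d['T'][:3,3]
    P[d['z_map'].ravel()==0]=np.nan
    return P.reshape(420,560,3)
def save(d,n): cv2.imwrite('pics/'+n+'.png',d['image']); np.savez('pics/'+n,**{k:v for k,v in d.items()})
E
python3 - <<'E'
from h import *
for n in('top','scene'):
    d=snap(n); save(d,n+'0'); print(n,d['T'].round(3).tolist(),d['f'],d['k1'],d['cx'],d['cy'])
print(env.observe())
E
```

```text
top [[-0.081, 0.974, -0.212, 0.168], [-0.997, -0.079, 0.017, 0.046], [-0.0, 0.213, 0.977, 1.653], [0.0, 0.0, 0.0, 1.0]] 497.2395328757282 -0.16748786274418848 282.975279676288 205.6360494849868
scene [[-0.737, 0.264, -0.622, -0.083], [-0.675, -0.306, 0.671, 0.678], [-0.013, 0.915, 0.404, 0.509], [0.0, 0.0, 0.0, 1.0]] 384.5776701289865 -0.08956671730618476 287.6461289619098 213.7113750161957
{'time': 0.1, 'joints': array([ 1.3584946 ,  0.50824087, -0.2375063 ,  1.50101929,  0.12571558,
        1.14891596, -0.1547896 ]), 'qvel': array([ 0.00022872, -0.00256931,  0.00061984, -0.001885  , -0.00049306,
       -0.00045259,  0.00014478]), 'tau': array([-4.99216374e-03, -6.21843338e+01, -2.19470054e+00, -2.50208545e+01,
        1.25486162e-02,  7.81515118e-03, -1.21678983e-05]), 'eef_pos': array([ 0.19507113, -0.59330627,  0.23052843]), 'orientation': array([ 9.87401095e-01,  1.58235398e-01, -1.54640298e-04, -7.82447069e-04]), 'ft_force': array([0.21391073, 1.05907533, 0.66974745]), 'torque': array([ 0.00926283, -0.0324112 , -0.01155117]), 'grasp_force': 0.0, 'grip_width': 0.08547296777494923}
```

View pics/top0.png

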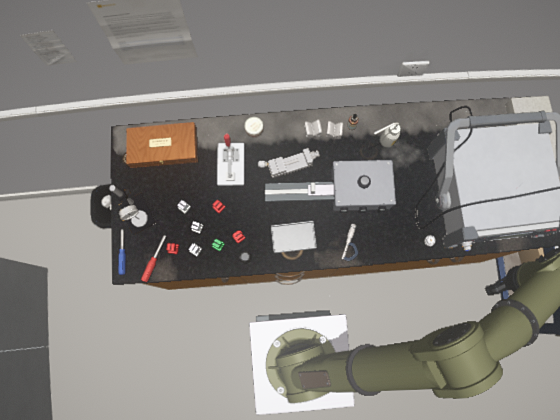

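View pics/scene0.png

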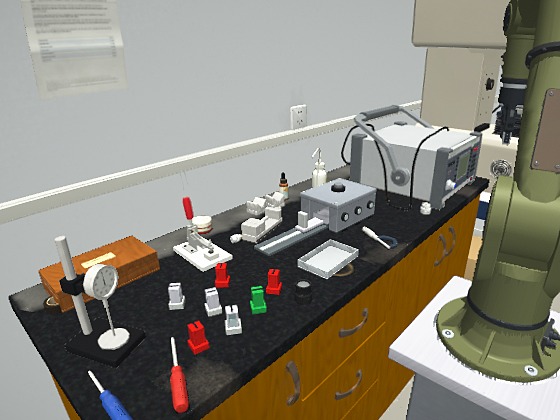

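```bash
python3 - <<'E'
from h import *
d=dict(np.load('pics/top0.npz')); P=cloud(d); im=d['image']
s=dict(np.load('pics/scene0.npz')); Q=cloud(s)
def blob(P,c,r,z0,z1):
    m=(np.hypot(P[...,0]-c[0],P[...,1]-c[1])<r)&(P[...,2]>z0)&(P[...,2]<z1); return P[m]
for n,uv in dict(c1=(183,206),c2=(196,227),c3=(195,249),loupe=(245,257),button=(365,181),post=(315,189),micro=(348,240),adap=(430,240)).items():
    p=P[uv[1],uv[0]]; print(n,p.round(4))
    for X in(P,Q):
        b=blob(X,p,.03,.03,.2)
        if len(b): print('   ',len(b),b[:,:2].mean(0).round(4),((b.min(0)+b.max(0))/2).round(4),b.max(0).round(4))
# hood top
m=(P[...,2]>.08)&(P[...,2]<.094)&(np.hypot(P[...,0]-P[181,365,0],P[...,1]-P[181,365,1])<.15)
r=cv2.minAreaRect((P[m][:,:2]*1000).astype(np.float32));print('hood',r,P[m][:,2].mean())
print('ang from top edge')
# tray rim
c=P[237,294];print('tray c',c)
m=(P[...,2]>.012)&(P[...,2]<.03)&(np.hypot(P[...,0]-c[0],P[...,1]-c[1])<.09)
print(cv2.minAreaRect((P[m][:,:2]*1000).astype(np.float32)),P[m][:,2].max())
# carriage
m=(P[...,2]>.005)&(P[...,2]<.015);c=P[191,290];m&=np.hypot(P[...,0]-c[0],P[...,1]-c[1])<.15
print('bed',cv2.minAreaRect((P[m][:,:2]*1000).astype(np.float32)))
cr=cv2.resize(im[130:280,110:390],None,fx=2.8,fy=2.8,interpolation=cv2.INTER_CUBIC);cv2.imwrite('pics/crop0.png',cr)
E
```

```text
c1 [0.5431 0.3505 0.0454]
    54 [0.5476 0.3533] [0.5496 0.3537 0.0428] [0.5639 0.3665 0.0549]
    158 [0.5447 0.3524] [0.5491 0.3501 0.0424] [0.5637 0.3649 0.0546]
c2 [0.467  0.3085 0.0547]
    54 [0.4742 0.3119] [0.4747 0.3124 0.0434] [0.4885 0.3263 0.0558]
    169 [0.4707 0.3117] [0.4757 0.3096 0.0418] [0.4913 0.3236 0.0533]
c3 [0.3963 0.317  0.0443]
    54 [0.3981 0.3212] [0.399  0.3221 0.0434] [0.4136 0.3364 0.0554]
    180 [0.395  0.3215] [0.398 0.32  0.042] [0.4119 0.3328 0.054 ]
loupe [0.3583 0.1556 0.0376]
    87 [0.3607 0.1556] [0.3613 0.1554 0.0394] [0.3779 0.172  0.0488]
    186 [0.3596 0.1566] [0.3605 0.1538 0.0381] [0.3775 0.1705 0.0459]
button [ 0.5636 -0.2511  0.108 ]
    250 [ 0.5614 -0.2491] [ 0.5637 -0.2507  0.0978] [ 0.5925 -0.2213  0.1181]
    163 [ 0.5589 -0.2441] [ 0.5624 -0.2505  0.076 ] [ 0.59   -0.2227  0.1158]
post [ 0.5711 -0.0946  0.0224]
    55 [ 0.5683 -0.0827] [ 0.5708 -0.0902  0.054 ] [ 0.5868 -0.0751  0.0774]
    139 [ 0.5659 -0.0841] [ 0.5683 -0.0862  0.0505] [ 0.5836 -0.078   0.0708]
micro [ 0.3898 -0.1887  0.0142]
adap [ 0.3636 -0.4614  0.0323]
    9 [ 0.363  -0.4651] [ 0.3634 -0.4647  0.0321] [ 0.3699 -0.4531  0.034 ]
    16 [ 0.364  -0.4682] [ 0.3638 -0.4695  0.0321] [ 0.3753 -0.4567  0.034 ]
hood ((565.7479858398438, -250.40087890625), (198.25247192382812, 153.27420043945312), 86.88275909423828) 0.08790848604387012
ang from top edge
tray c [ 0.41649647 -0.01041545  0.00242872]
((417.0671691894531, -5.66796875), (91.27812957763672, 140.3367462158203), 2.2416200637817383) 0.028054185898809925
bed ((571.374267578125, -9.317703247070312), (295.39715576171875, 288.70361328125), 60.38169479370117)
```

View pics/crop0.png

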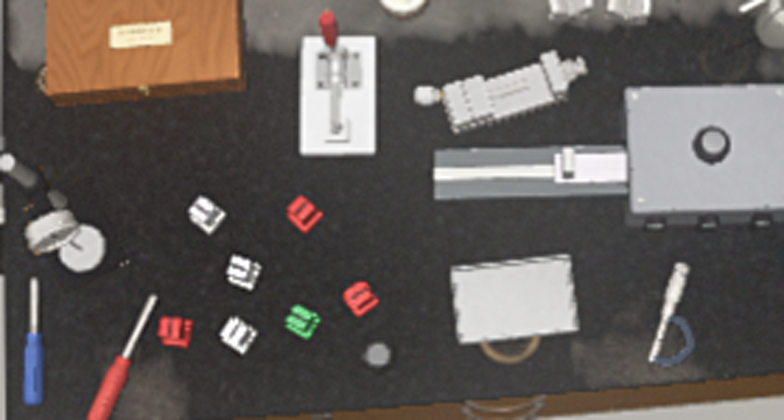

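jog_arm:
  series:
    - {"dp":[41,-29,0],"turn":[0,0,0]}
    - {"dp":[82,-58,0],"turn":[0,0,0]}
    - {"dp":[123,-88,0],"turn":[0,0,0]}
    - {"dp":[164,-117,0],"turn":[0,0,0]}
    - {"dp":[205,-146,0],"turn":[0,0,0]}
  gripper: 40
  force: 60

```text
time: 0.6
eef_pos: [0.344, -0.3905, 0.2311]
orientation: [0.987, 0.158, -0.0, -0.0]
ft_force: [1.1, -0.5, 0.3]
grip_width: 0.0403
grasp_force: 0.0
```

jog_arm:
  series:
    - {"dp":[41,-29,0],"turn":[0,0,0]}
    - {"dp":[82,-58,0],"turn":[0,0,0]}
    - {"dp":[123,-88,0],"turn":[0,0,0]}
    - {"dp":[164,-117,0],"turn":[0,0,0]}
    - {"dp":[205,-146,0],"turn":[0,0,0]}

```text
time: 1.1
eef_pos: [0.4922, -0.1892, 0.2312]
orientation: [0.987, 0.158, -0.0, 0.0]
ft_force: [0.5, -1.7, 0.5]
grip_width: 0.0402
grasp_force: 0.0
```

jog_arm:
  series:
    - {"dp":[41,-29,10],"turn":[0,0,0.12]}
    - {"dp":[82,-58,20],"turn":[0,0,0.24]}
    - {"dp":[103,-74,30],"turn":[0,0,0.37]}
    - {"dp":[103,-74,30],"turn":[0,0,0.37]}
    - {"dp":[103,-74,30],"turn":[0,0,0.37]}

```text
time: 1.6
eef_pos: [0.5659, -0.0878, 0.2006]
orientation: [1.0, -0.025, -0.001, 0.0]
ft_force: [-0.4, -0.8, 1.4]
grip_width: 0.0401
grasp_force: 0.0
```

```bash
cat >> h.py <<'E'
def yaw(): 
    m=R.from_quat(env.observe()['orientation']).as_matrix(); return np.degrees(np.arctan2(m[1,0],m[0,0]))
def go(x,y,z,yw=None):  # mm and turn to write (assumes tool down)
    o=env.observe(); a=R.from_quat(o['orientation']).as_matrix()
    d=a.T@(np.array([x,y,z])-o['eef_pos'])*1000
    t=0 if yw is None else -np.radians((yw-yaw()+90)%180-90)
    print('dp',d.round(1),'turn z %.3f'%t)
def st():
    o=env.observe(); print('t %.2f'%o['time'],o['eef_pos'].round(4),'yaw %.2f'%yaw(),'w %.4f g %.1f'%(o['grip_width'],o['grasp_force']),'F',o['ft_force'].round(1),'j',o['joints'].round(2))
E
python3 - <<'E'
from h import *
st(); d=snap('wrist'); save(d,'w1'); print(d['T'].round(3).tolist(),d['f'])
P=cloud(d); m=(P[...,2]>.055)&(P[...,2]<.08)&(np.hypot(P[...,0]-.57,P[...,1]+.085)<.04)
b=P[m]; print(len(b)); 
if len(b): print(b.mean(0),cv2.minAreaRect((b[:,:2]*1000).astype(np.float32)))
E
```

```text
t 1.60 [ 0.5659 -0.0878  0.2006] yaw -2.81 w 0.0401 g 0.0 F [-0.4 -0.8  1.4] j [ 0.3   0.46 -0.29  1.69  0.15  1.02 -1.66]
[[-0.049, 0.953, 0.3, 0.641], [-0.999, -0.047, -0.015, -0.091], [-0.0, -0.3, 0.954, 0.344], [0.0, 0.0, 0.0, 1.0]] 296.0245890750156
460
[ 0.5715583  -0.08515632  0.06659949] ((570.408935546875, -85.08625030517578), (13.776261329650879, 29.198593139648438), 87.24799346923828)
```

View pics/w1.png

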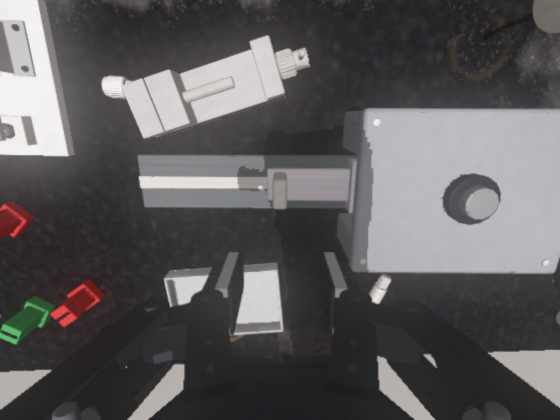

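```bash
python3 - <<'E'
from h import *
d=dict(np.load('pics/w1.npz')); P=cloud(d)
def rect(m): 
    b=P[m];return len(b),b.mean(0).round(4),cv2.minAreaRect((b[:,:2]*1000).astype(np.float32))
x,y,z=P[...,0],P[...,1],P[...,2]
with np.errstate(all='ignore'):
    print('hood',rect((z>.084)&(z<.095)&(np.hypot(x-.565,y+.25)<.13)))
    b=P[(z>.084)&(z<.095)&(abs(x-.565)<.06)&(y>-.2)]
    # mouth edge
    bins=np.round((b[:,0])/.004); e=np.array([[k*.004,b[bins==k][:,1].max()] for k in np.unique(bins)]); print('mouth slope',np.polyfit(e[:,0]-.565,e[:,1],1))
    print('button',rect((z>.10)&(z<.13)&(np.hypot(x-.56,y+.25)<.03)))
    print('bed',rect((z>.006)&(z<.014)&(abs(x-.575)<.05)&(y>-.03)&(y<.1)))
    c=(z>.03)&(z<.038)&(abs(x-.57)<.04)&(y>-.16)&(y<-.09);print('carr',rect(c))
    print('tray',rect((z>.016)&(z<.025)&(abs(x-.417)<.06)&(abs(y)<.09)))
go(.5705,-.085,.08,-2.75); go(.5705,-.085,.038,-2.75)
E
```

```text
hood (31188, array([ 0.5698, -0.241 ,  0.0904]), ((564.5836181640625, -251.7041015625), (197.15443420410156, 150.46820068359375), 87.0203857421875))
mouth slope [-0.05313167 -0.15322933]
button (2005, array([ 0.5679, -0.2465,  0.1069]), ((566.0466918945312, -250.4499053955078), (42.395389556884766, 43.26663589477539), 9.438286781311035))
bed (4809, array([0.5771, 0.0217, 0.011 ]), ((575.7046508789062, 21.670700073242188), (105.63247680664062, 62.4024658203125), 87.17528533935547))
carr (22, array([ 0.5723, -0.1495,  0.0338]), ((565.5947265625, -136.28431701660156), (67.27770233154297, 71.50018310546875), 21.158689498901367))
tray (728, array([ 0.4271, -0.0195,  0.0202]), ((417.13116455078125, -7.7844085693359375), (91.4446029663086, 140.15940856933594), 1.8390058279037476))
dp [  4.7  -4.5 120.9] turn z -0.003
dp [  4.8  -4.5 162.9] turn z -0.003
```

jog_arm:
  series:
    - {"dp":[4.8,-4.5,40],"turn":[0,0,0]}
    - {"dp":[4.8,-4.5,80],"turn":[0,0,0]}
    - {"dp":[4.8,-4.5,120],"turn":[0,0,0]}
    - {"dp":[4.8,-4.5,150],"turn":[0,0,0]}
    - {"dp":[4.8,-4.5,164],"turn":[0,0,0]}

```text
time: 2.15
eef_pos: [0.569, -0.0864, 0.0349]
orientation: [1.0, -0.027, -0.002, 0.0]
ft_force: [0.3, 0.2, 0.8]
grip_width: 0.0396
grasp_force: 0.0
```

jog_arm:
  series:
    - {"dp":[0,0,0],"turn":[0,0,0]}
    - {"dp":[0,0,0],"turn":[0,0,0]}
    - {"dp":[0,0,0],"turn":[0,0,0]}
    - {"dp":[0,0,0],"turn":[0,0,0]}
    - {"dp":[0,0,0],"turn":[0,0,0]}
  gripper: 5

```text
time: 2.65
eef_pos: [0.571, -0.0848, 0.0379]
orientation: [1.0, -0.026, 0.0, 0.0]
ft_force: [-2.1, -1.2, -1.9]
grip_width: 0.0133
grasp_force: 59.9
```

```bash
python3 - <<'E'
from h import *
st(); o=env.observe()['eef_pos']; go(o[0]+.0515*.227,o[1]+.9987*.227,o[2],-2.95)
E
```

```text
t 2.65 [ 0.571  -0.0848  0.0379] yaw -3.03 w 0.0133 g 59.9 F [-2.1 -1.2 -1.9] j [ 0.25  0.66 -0.23  1.85  0.23  0.66 -1.74]
dp [-3.00e-01 -2.27e+02 -1.00e-01] turn z -0.001
```

jog_arm:
  series:
    - {"dp":[0,-20,0],"turn":[0,0,0]}
    - {"dp":[0,-50,0],"turn":[0,0,0]}
    - {"dp":[0,-80,0],"turn":[0,0,0]}
    - {"dp":[0,-110,0],"turn":[0,0,0]}
    - {"dp":[0,-140,0],"turn":[0,0,0]}

```text
time: 3.15
eef_pos: [0.5787, 0.0562, 0.0379]
orientation: [1.0, -0.026, 0.0, 0.0]
ft_force: [0.6, -1.3, -4.3]
grip_width: 0.0129
grasp_force: 59.7
```

jog_arm:
  series:
    - {"dp":[0,-30,0],"turn":[0,0,0]}
    - {"dp":[0,-55,0],"turn":[0,0,0]}
    - {"dp":[0,-72,0],"turn":[0,0,0]}
    - {"dp":[0,-80,0],"turn":[0,0,0]}
    - {"dp":[0,-87,0],"turn":[0,0,0]}

```text
time: 3.65
eef_pos: [0.5832, 0.1382, 0.0378]
orientation: [1.0, -0.027, -0.0, 0.003]
ft_force: [-1.7, -21.0, 8.3]
grip_width: 0.0133
grasp_force: 61.8
```

jog_arm:
  series:
    - {"dp":[0,0,0],"turn":[0,0,0]}
    - {"dp":[0,0,0],"turn":[0,0,0]}
    - {"dp":[0,0,0],"turn":[0,0,0]}
    - {"dp":[0,0,0],"turn":[0,0,0]}
    - {"dp":[0,0,0],"turn":[0,0,0]}

```text
time: 4.15
eef_pos: [0.5833, 0.1381, 0.0379]
orientation: [1.0, -0.028, -0.0, 0.002]
ft_force: [-1.1, -8.8, 3.4]
grip_width: 0.013
grasp_force: 61.1
```

```bash
python3 - <<'E'
from h import *
st()
E
```

```text
t 4.15 [0.5833 0.1381 0.0379] yaw -3.18 w 0.0130 g 61.1 F [-1.1 -8.8  3.4] j [-0.16  0.68 -0.19  1.79  0.2   0.69 -2.09]
```

jog_arm:
  series:
    - {"dp":[0,0,0],"turn":[0,0,0]}
    - {"dp":[0,0,0],"turn":[0,0,0]}
    - {"dp":[0,0,-40],"turn":[0,0,0]}
    - {"dp":[0,0,-80],"turn":[0,0,0]}
    - {"dp":[0,20,-120],"turn":[0,0,0]}
  gripper: 44

```text
time: 4.65
eef_pos: [0.5818, 0.1262, 0.159]
orientation: [1.0, -0.024, 0.0, -0.002]
ft_force: [0.9, 0.3, 0.0]
grip_width: 0.0442
grasp_force: 0.0
```

jog_arm:
  series:
    - {"dp":[0,30,-30],"turn":[0,0,0]}
    - {"dp":[0,60,-60],"turn":[0,0,0]}
    - {"dp":[0,80,-60],"turn":[0,0,0]}
    - {"dp":[0,80,-60],"turn":[0,0,0]}
    - {"dp":[0,80,-60],"turn":[0,0,0]}

```text
time: 5.15
eef_pos: [0.5778, 0.043, 0.2174]
orientation: [1.0, -0.026, 0.0, -0.0]
ft_force: [-0.5, 0.9, -0.9]
grip_width: 0.044
grasp_force: 0.0
```

```bash
python3 - <<'E'
from h import *
st(); d=snap('wrist'); save(d,'w2')
P=cloud(d);x,y,z=P[...,0],P[...,1],P[...,2]
with np.errstate(all='ignore'):
  m=(z>.06)&(z<.08)&(abs(x-.575)<.04)&(y>-.14)&(y<.2)
  n,l,s,c=cv2.connectedComponentsWithStats(m.astype(np.uint8))
  for i in range(1,n):
    if s[i,4]>30: b=P[l==i]; print(s[i],b.mean(0).round(4),cv2.minAreaRect((b[:,:2]*1000).astype(np.float32)))
E
```

```text
t 5.15 [0.5778 0.043  0.2174] yaw -3.01 w 0.0440 g 0.0 F [-0.5  0.9 -0.9] j [ 0.04  0.45 -0.24  1.65  0.12  1.06 -1.86]
[181 179  17  30 418] [0.5831 0.1382 0.0667] ((582.1784057617188, 139.2147216796875), (14.269822120666504, 30.186370849609375), 86.99490356445312)
[338 184  23  22 375] [ 0.5743 -0.0249  0.0679] ((573.535888671875, -25.454235076904297), (20.728374481201172, 20.72085952758789), 42.917152404785156)
[399 184  25  22 409] [ 0.5705 -0.0886  0.0675] ((569.9475708007812, -89.50227355957031), (20.95891571044922, 22.16696548461914), 5.518710136413574)
```

View pics/w2.png

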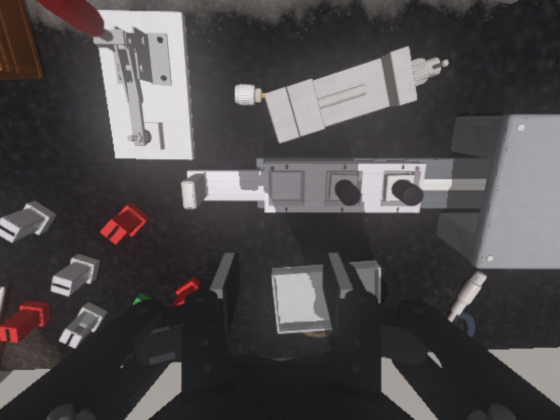

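jog_arm:
  series:
    - {"dp":[0,40,40],"turn":[0,0,0]}
    - {"dp":[0,68,80],"turn":[0,0,0]}
    - {"dp":[0,68,120],"turn":[0,0,0]}
    - {"dp":[0,68,160],"turn":[0,0,0]}
    - {"dp":[0,68,176],"turn":[0,0,0]}

```text
time: 5.7
eef_pos: [0.5718, -0.0235, 0.0369]
orientation: [1.0, -0.025, -0.003, -0.001]
ft_force: [0.7, -0.3, 0.7]
grip_width: 0.044
grasp_force: 0.0
```

jog_arm:
  series:
    - {"dp":[0,0,0],"turn":[0,0,0]}
    - {"dp":[0,0,0],"turn":[0,0,0]}
    - {"dp":[0,0,0],"turn":[0,0,0]}
    - {"dp":[0,0,0],"turn":[0,0,0]}
    - {"dp":[0,0,0],"turn":[0,0,0]}
  gripper: 10

```text
time: 6.2
eef_pos: [0.5747, -0.0248, 0.0422]
orientation: [1.0, -0.026, 0.001, -0.0]
ft_force: [-1.9, 1.5, -0.4]
grip_width: 0.0204
grasp_force: 58.5
```

jog_arm:
  series:
    - {"dp":[0,0,-10],"turn":[0,0,0]}
    - {"dp":[0,0,-25],"turn":[0,0,0]}
    - {"dp":[0,0,-45],"turn":[0,0,0]}
    - {"dp":[0,0,-65],"turn":[0,0,0]}
    - {"dp":[0,0,-70],"turn":[0,0,0]}

```text
time: 6.7
eef_pos: [0.5761, -0.0254, 0.1145]
orientation: [1.0, -0.026, 0.003, 0.0]
ft_force: [-0.2, 0.6, -0.6]
grip_width: 0.0205
grasp_force: 58.5
```

```bash
python3 - <<'E'
from h import *
st(); go(.417,-.045,.111,-3)
E
```

```text
t 6.70 [ 0.5761 -0.0254  0.1145] yaw -3.01 w 0.0205 g 58.5 F [-0.2  0.6 -0.6] j [ 0.14  0.55 -0.22  1.79  0.15  0.81 -1.77]
dp [-157.9   27.9    2.6] turn z -0.000
```

jog_arm:
  series:
    - {"dp":[-40,7,0],"turn":[0,0,0]}
    - {"dp":[-80,14,0],"turn":[0,0,0]}
    - {"dp":[-120,21,0],"turn":[0,0,0]}
    - {"dp":[-150,27,0],"turn":[0,0,0]}
    - {"dp":[-157,28,0],"turn":[0,0,0]}

```text
time: 7.2
eef_pos: [0.412, -0.0459, 0.1113]
orientation: [1.0, -0.027, -0.001, 0.0]
ft_force: [0.7, 0.2, -1.2]
grip_width: 0.0206
grasp_force: 43.2
```

jog_arm:
  series:
    - {"dp":[0,0,20],"turn":[0,0,0]}
    - {"dp":[0,0,45],"turn":[0,0,0]}
    - {"dp":[0,0,65],"turn":[0,0,0]}
    - {"dp":[0,0,77],"turn":[0,0,0]}
    - {"dp":[0,0,82],"turn":[0,0,0]}

```text
time: 7.7
eef_pos: [0.4165, -0.0449, 0.0283]
orientation: [1.0, -0.026, -0.0, -0.0]
ft_force: [-0.8, -0.5, -1.0]
grip_width: 0.0203
grasp_force: 59.4
```

jog_arm:
  series:
    - {"dp":[0,0,1],"turn":[0,0,0]}
    - {"dp":[0,0,2],"turn":[0,0,0]}
    - {"dp":[0,0,2],"turn":[0,0,0]}
    - {"dp":[0,0,2],"turn":[0,0,0]}
    - {"dp":[0,0,2],"turn":[0,0,0]}

```text
time: 8.2
eef_pos: [0.4164, -0.0451, 0.0277]
orientation: [1.0, -0.026, 0.0, 0.0]
ft_force: [-0.6, -0.3, -0.8]
grip_width: 0.0205
grasp_force: 59.4
```

```bash
python3 - <<'E'
from h import *
st()
E
```

```text
t 8.20 [ 0.4164 -0.0451  0.0277] yaw -3.00 w 0.0205 g 59.4 F [-0.6 -0.3 -0.8] j [ 0.16  0.52 -0.16  2.27  0.22  0.36 -1.81]
```

jog_arm:
  series:
    - {"dp":[0,0,0],"turn":[0,0,0]}
    - {"dp":[0,0,0],"turn":[0,0,0]}
    - {"dp":[0,0,-25],"turn":[0,0,0]}
    - {"dp":[0,0,-55],"turn":[0,0,0]}
    - {"dp":[0,0,-83],"turn":[0,0,0]}
  gripper: 44

```text
time: 8.7
eef_pos: [0.4158, -0.0449, 0.1113]
orientation: [1.0, -0.026, -0.0, -0.0]
ft_force: [-0.0, -0.5, 0.4]
grip_width: 0.0439
grasp_force: 0.0
```

jog_arm:
  series:
    - {"dp":[40,9,0],"turn":[0,0,0]}
    - {"dp":[80,18,0],"turn":[0,0,0]}
    - {"dp":[120,28,0],"turn":[0,0,0]}
    - {"dp":[150,35,0],"turn":[0,0,0]}
    - {"dp":[156,36,0],"turn":[0,0,0]}

```text
time: 9.2
eef_pos: [0.5731, -0.0904, 0.11]
orientation: [1.0, -0.027, 0.001, 0.0]
ft_force: [-0.4, -0.7, -0.6]
grip_width: 0.0438
grasp_force: 0.0
```

jog_arm:
  series:
    - {"dp":[0,0,15],"turn":[0,0,0]}
    - {"dp":[0,0,35],"turn":[0,0,0]}
    - {"dp":[0,0,55],"turn":[0,0,0]}
    - {"dp":[0,0,66],"turn":[0,0,0]}
    - {"dp":[0,0,69],"turn":[0,0,0]}

```text
time: 9.7
eef_pos: [0.5687, -0.0888, 0.0402]
orientation: [1.0, -0.026, -0.001, -0.0]
ft_force: [-0.4, 0.4, -0.2]
grip_width: 0.044
grasp_force: 0.0
```

```bash
python3 - <<'E'
from h import *
st(); go(.5702,-.089,.0415)
E
```

```text
t 9.70 [ 0.5687 -0.0888  0.0402] yaw -2.97 w 0.0440 g 0.0 F [-0.4  0.4 -0.2] j [ 0.24  0.65 -0.2   1.85  0.2   0.66 -1.7 ]
dp [ 1.5  0.1 -1.3] turn z 0.000
```

jog_arm:
  series:
    - {"dp":[0,0,0],"turn":[0,0,0]}
    - {"dp":[0,0,0],"turn":[0,0,0]}
    - {"dp":[0,0,0],"turn":[0,0,0]}
    - {"dp":[0,0,0],"turn":[0,0,0]}
    - {"dp":[0,0,0],"turn":[0,0,0]}
  gripper: 10

```text
time: 10.2
eef_pos: [0.5704, -0.0892, 0.042]
orientation: [1.0, -0.026, 0.001, 0.0]
ft_force: [-0.9, -0.7, 4.2]
grip_width: 0.0203
grasp_force: 58.8
```

jog_arm:
  series:
    - {"dp":[0,0,-10],"turn":[0,0,0]}
    - {"dp":[0,0,-25],"turn":[0,0,0]}
    - {"dp":[0,0,-45],"turn":[0,0,0]}
    - {"dp":[0,0,-65],"turn":[0,0,0]}
    - {"dp":[0,0,-70],"turn":[0,0,0]}

```text
time: 10.7
eef_pos: [0.5711, -0.0892, 0.1138]
orientation: [1.0, -0.026, 0.002, 0.0]
ft_force: [-0.2, 0.1, -1.4]
grip_width: 0.0203
grasp_force: 58.7
```

jog_arm:
  series:
    - {"dp":[-35,-25,0],"turn":[0,0,0]}
    - {"dp":[-75,-54,0],"turn":[0,0,0]}
    - {"dp":[-115,-83,0],"turn":[0,0,0]}
    - {"dp":[-148,-107,0],"turn":[0,0,0]}
    - {"dp":[-159,-116,0],"turn":[0,0,0]}

```text
time: 11.2
eef_pos: [0.4132, 0.037, 0.1111]
orientation: [1.0, -0.024, -0.002, 0.0]
ft_force: [0.8, 0.1, -1.7]
grip_width: 0.0202
grasp_force: 58.8
```

jog_arm:
  series:
    - {"dp":[0,0,20],"turn":[0,0,0]}
    - {"dp":[0,0,45],"turn":[0,0,0]}
    - {"dp":[0,0,65],"turn":[0,0,0]}
    - {"dp":[0,0,77],"turn":[0,0,0]}
    - {"dp":[0,0,82],"turn":[0,0,0]}

```text
time: 11.7
eef_pos: [0.4171, 0.0348, 0.0281]
orientation: [1.0, -0.026, -0.001, 0.0]
ft_force: [-0.6, 0.2, -1.4]
grip_width: 0.0201
grasp_force: 58.8
```

jog_arm:
  series:
    - {"dp":[0,0,1],"turn":[0,0,0]}
    - {"dp":[0,0,1],"turn":[0,0,0]}
    - {"dp":[0,0,1],"turn":[0,0,0]}
    - {"dp":[0,0,1],"turn":[0,0,0]}
    - {"dp":[0,0,1],"turn":[0,0,0]}

```text
time: 12.2
eef_pos: [0.4176, 0.035, 0.0287]
orientation: [1.0, -0.026, 0.0, -0.0]
ft_force: [0.4, 0.8, -1.1]
grip_width: 0.0203
grasp_force: 58.8
```

```bash
python3 - <<'E'
from h import *
st()
E
```

```text
t 12.20 [0.4176 0.035  0.0287] yaw -3.00 w 0.0203 g 58.8 F [ 0.4  0.8 -1.1] j [-0.03  0.52 -0.17  2.27  0.23  0.37 -2.01]
```

jog_arm:
  series:
    - {"dp":[0,0,1],"turn":[0,0,0]}
    - {"dp":[0,0,1],"turn":[0,0,0]}
    - {"dp":[0,0,-25],"turn":[0,0,0]}
    - {"dp":[0,0,-65],"turn":[0,0,0]}
    - {"dp":[0,0,-110],"turn":[0,0,0]}
  gripper: 44

```text
time: 12.7
eef_pos: [0.4163, 0.035, 0.139]
orientation: [1.0, -0.026, -0.001, -0.0]
ft_force: [1.2, -0.3, -0.3]
grip_width: 0.0439
grasp_force: 0.0
```

jog_arm:
  series:
    - {"dp":[0,-30,-30],"turn":[0,0,0]}
    - {"dp":[0,-65,-60],"turn":[0,0,0]}
    - {"dp":[0,-100,-90],"turn":[0,0,0]}
    - {"dp":[0,-145,-110],"turn":[0,0,0]}
    - {"dp":[0,-190,-110],"turn":[0,0,0]}

```text
time: 13.2
eef_pos: [0.4283, 0.2268, 0.2515]
orientation: [1.0, -0.027, 0.003, -0.001]
ft_force: [1.3, 0.3, -0.2]
grip_width: 0.044
grasp_force: 0.0
```

jog_arm:
  series:
    - {"dp":[0,-35,0],"turn":[0,0,0]}
    - {"dp":[0,-45,0],"turn":[0,0,0]}
    - {"dp":[0,-45,0],"turn":[0,0,0]}
    - {"dp":[0,-45,0],"turn":[0,0,0]}
    - {"dp":[0,-45,0],"turn":[0,0,0]}

```text
time: 13.7
eef_pos: [0.4298, 0.2678, 0.2482]
orientation: [1.0, -0.027, -0.0, 0.001]
ft_force: [-1.0, 0.6, 0.0]
grip_width: 0.0439
grasp_force: 0.0
```

```bash
python3 - <<'E'
from h import *
st(); d=snap('wrist'); save(d,'w3')
P=cloud(d);x,y,z=P[...,0],P[...,1],P[...,2]
with np.errstate(all='ignore'):
  m=(z>.043)&(z<.058)&(x>.33)&(x<.65)&(y>.1)&(y<.45)
  n,l,s,c=cv2.connectedComponentsWithStats(m.astype(np.uint8))
  for i in range(1,n):
    if s[i,4]>60: b=P[l==i]; print(s[i],d['image'][l==i].mean(0).round(0),b.mean(0).round(4),cv2.minAreaRect((b[:,:2]*1000).astype(np.float32)))
E
```

```text
t 13.70 [0.4298 0.2678 0.2482] yaw -3.13 w 0.0439 g 0.0 F [-1.   0.6  0. ] j [-0.33  0.32 -0.37  1.78  0.13  1.07 -2.38]
[390  13  16  37 193] [103. 103. 106.] [0.5788 0.1449 0.0506] ((579.6639404296875, 144.19992065429688), (30.60742950439453, 11.479535102844238), 19.37315559387207)
[181  64  30  31 487] [203. 198. 203.] [0.5485 0.3527 0.0507] ((548.6282348632812, 353.0806579589844), (22.38052749633789, 21.927095413208008), 48.271812438964844)
[292  66  29  31 469] [ 87.  88. 204.] [0.5401 0.2358 0.0506] ((540.2311401367188, 235.60728454589844), (21.9208984375, 22.024673461914062), 42.44386672973633)
[229 134  24  26 396] [207. 203. 206.] [0.4758 0.3121 0.0506] ((475.19158935546875, 312.4596252441406), (21.887428283691406, 22.168624877929688), 66.43183898925781)
[348 164  26  26 380] [ 35.  36. 118.] [0.4335 0.1753 0.0503] ((432.5016784667969, 174.80921936035156), (22.178386688232422, 21.882282257080078), 32.58525085449219)
[290 186  25  25 349] [57. 93. 49.] [0.4115 0.2448 0.0504] ((410.7114562988281, 244.90625), (22.0393123626709, 22.235248565673828), 55.88375473022461)
[166 195  21  21 369] [ 68.  69. 184.] [0.4111 0.3962 0.0502] ((410.4372863769531, 397.02630615234375), (22.04315757751465, 22.096723556518555), 79.28180694580078)
[227 198  25  24 332] [199. 194. 200.] [0.4009 0.3212 0.0505] ((400.10101318359375, 321.74420166015625), (21.87103271484375, 22.781312942504883), 54.55910110473633)
```

View pics/w3.png

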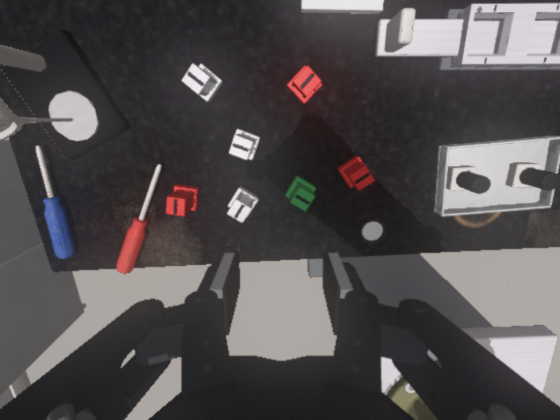

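```bash
cat > bar.py <<'E'
from h import *
def ortho(d,c,yw,h=.016,n=160,z=.05):  # image: col = +x', row = +y' of frame yawed yw
    g=np.linspace(-h,h,n); X,Y=np.meshgrid(g,g); a=np.radians(yw)
    W=np.stack([c[0]+X*np.cos(a)-Y*np.sin(a),c[1]+X*np.sin(a)+Y*np.cos(a),np.full_like(X,z)],-1).reshape(-1,3)
    p=(W-d['T'][:3,3])@d['T'][:3,:3]; s=np.c_[p[:,0],-p[:,1]]/-p[:,2:]; r2=(s**2).sum(1,keepdims=True); s=s*(1+d['k1']*r2)
    m=(s*d['f']+[d['cx'],d['cy']]).astype(np.float32).reshape(n,n,2)
    return cv2.remap(d['image'],m[...,0],m[...,1],cv2.INTER_LINEAR)
def bar(d,c,yw):
    o=cv2.cvtColor(ortho(d,c,yw,.009),cv2.COLOR_BGR2GRAY).astype(float)
    k=o.mean(0),o.mean(1); print('profile along x',k[0][::16].round(),'along y',k[1][::16].round(),'bar along', 'x' if np.ptp(k[1])>np.ptp(k[0]) else 'y')
E
python3 - <<'E'
from bar import *
d=dict(np.load('pics/w3.npz')); L=[]
for c,a in(((.5486,.3530),48.3),((.4755,.3123),66.4),((.4005,.3215),54.6)):
    bar(d,c,a); L.append(cv2.resize(ortho(d,c,a,.02),(260,260)))
cv2.imwrite('pics/bars.png',np.hstack(L))
E
```

```text
profile along x [209. 203. 203. 205. 206. 203. 201. 202. 201. 198.] along y [235. 235. 235. 232. 150.  81. 159. 232. 233. 233.] bar along x
profile along x [215. 208. 205. 207. 203. 205. 206. 204. 204. 208.] along y [232. 238. 238. 235. 181.  97. 138. 229. 237. 237.] bar along x
profile along x [227. 228. 228. 206. 113. 101. 199. 230. 232. 232.] along y [202. 201. 204. 204. 201. 197. 197. 201. 198. 194.] bar along y
```

View pics/bars.png

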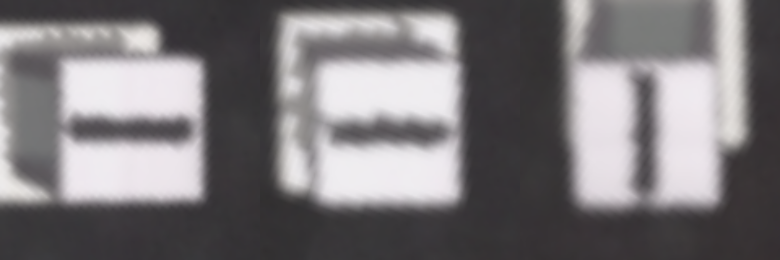

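```bash
python3 - <<'E'
from h import *
for n in('top0','scene0'):
    P=cloud(dict(np.load('pics/%s.npz'%n))).reshape(-1,3)
    b=P[(P[:,2]>.075)&(P[:,2]<.4)&(P[:,0]>.3)&(P[:,0]<.72)&(P[:,1]>.25)&(P[:,1]<.62)]
    for c in((.5486,.353),(.4755,.3123),(.4005,.3215)):
        r=np.hypot(b[:,0]-c[0],b[:,1]-c[1]); print(n,c,len(b),b[r.argmin()].round(3),r.min().round(3))
print(yaw()); go(.4755,.3123,.15,66.4)
E
```

```text
top0 (0.5486, 0.353) 429 [0.518 0.474 0.149] 0.125
top0 (0.4755, 0.3123) 429 [0.515 0.474 0.161] 0.167
top0 (0.4005, 0.3215) 429 [0.515 0.474 0.161] 0.191
scene0 (0.5486, 0.353) 2135 [0.517 0.47  0.155] 0.121
scene0 (0.4755, 0.3123) 2135 [0.516 0.47  0.148] 0.163
scene0 (0.4005, 0.3215) 2135 [0.514 0.471 0.147] 0.188
-3.129116053956106
dp [ 43.2 -46.9  98.2] turn z -1.214
```

jog_arm:
  series:
    - {"dp":[9,-9,10],"turn":[0,0,-0.14]}
    - {"dp":[18,-19,20],"turn":[0,0,-0.28]}
    - {"dp":[27,-28,30],"turn":[0,0,-0.42]}
    - {"dp":[36,-38,40],"turn":[0,0,-0.56]}
    - {"dp":[43,-47,50],"turn":[0,0,-0.7]}

```text
time: 14.25
eef_pos: [0.476, 0.3134, 0.198]
orientation: [0.947, 0.32, 0.0, 0.0]
ft_force: [0.2, 0.2, -0.0]
grip_width: 0.0441
grasp_force: 0.0
```

jog_arm:
  series:
    - {"dp":[0,0,0],"turn":[0,0,-0.14]}
    - {"dp":[0,0,0],"turn":[0,0,-0.28]}
    - {"dp":[0,0,0],"turn":[0,0,-0.42]}
    - {"dp":[0,0,0],"turn":[0,0,-0.514]}
    - {"dp":[0,0,0],"turn":[0,0,-0.514]}

```text
time: 14.75
eef_pos: [0.4755, 0.3129, 0.1982]
orientation: [0.836, 0.548, -0.0, 0.0]
ft_force: [-0.3, -0.3, 0.4]
grip_width: 0.0441
grasp_force: 0.0
```

```bash
cat >> bar.py <<'E'
def cells():
    d=snap('wrist'); P=cloud(d); x,y,z=P[...,0],P[...,1],P[...,2]; out=[]
    with np.errstate(all='ignore'): m=(z>.044)&(z<.058)&(x>.33)&(x<.65)&(y>.1)&(y<.5)
    n,l,s,c=cv2.connectedComponentsWithStats(m.astype(np.uint8))
    for i in range(1,n):
        col=d['image'][l==i].mean(0)
        if s[i,4]>150 and np.ptp(col)<20:
            r=cv2.minAreaRect((P[l==i][:,:2]*1000).astype(np.float32)); print(s[i,4],r); bar(d,np.array(r[0])/1000,r[2])
    return d
E
python3 - <<'E'
from bar import *
st(); cells(); go(.4755,.3123,.024,66.4)
E
```

```text
t 14.75 [0.4755 0.3129 0.1982] yaw 66.53 w 0.0441 g 0.0 F [-0.3 -0.3  0.4] j [-0.2   0.5  -0.66  1.7   0.35  1.06 -1.38]
571 ((548.3212890625, 353.42181396484375), (21.892745971679688, 22.151885986328125), 47.44857406616211)
profile along x [221. 213. 215. 219. 217. 217. 220. 217. 216. 218.] along y [245. 246. 247. 231. 115. 109. 221. 251. 251. 252.] bar along x
472 ((474.5780334472656, 312.603515625), (22.053443908691406, 21.535951614379883), 66.60991668701172)
profile along x [130. 130. 130. 130. 130. 129. 130. 132. 131. 130.] along y [152. 153. 152. 142.  69.  55. 127. 153. 153. 153.] bar along x
460 ((399.7641906738281, 321.7716064453125), (22.555612564086914, 21.937023162841797), 54.53463363647461)
profile along x [234. 235. 235. 213.  98. 101. 209. 238. 239. 240.] along y [211. 205. 206. 206. 206. 202. 202. 206. 202. 200.] bar along y
183 ((641.2169799804688, 190.40945434570312), (10.778971672058105, 17.880163192749023), 84.57263946533203)
profile along x [232. 220. 208. 202. 189. 190. 190. 185. 191. 169.] along y [211. 202. 194. 183. 186. 185. 189. 196. 187. 203.] bar along y
237 ((581.3659057617188, 145.55274963378906), (29.707386016845703, 7.928893566131592), 9.959725379943848)
profile along x [117. 121. 122. 121. 121. 123. 124. 126. 126. 126.] along y [123. 124. 124. 124. 124. 124. 123. 123. 122. 122.] bar along y
dp [ -0.7   0.4 174.3] turn z -0.001
```

Very consistent. Descend, grip and lift cell 2.

jog_arm:
  series:
    - {"dp":[-0.5,0.5,40],"turn":[0,0,0]}
    - {"dp":[-0.5,0.5,85],"turn":[0,0,0]}
    - {"dp":[-0.5,0.5,130],"turn":[0,0,0]}
    - {"dp":[-0.5,0.5,160],"turn":[0,0,0]}
    - {"dp":[-0.5,0.5,173],"turn":[0,0,0]}

```text
time: 15.3
eef_pos: [0.4742, 0.312, 0.0226]
orientation: [0.837, 0.547, -0.002, 0.0]
ft_force: [-0.8, -0.7, 0.6]
grip_width: 0.0443
grasp_force: 0.0
```

jog_arm:
  series:
    - {"dp":[0,0,0],"turn":[0,0,0]}
    - {"dp":[0,0,0],"turn":[0,0,0]}
    - {"dp":[0,0,0],"turn":[0,0,0]}
    - {"dp":[0,0,0],"turn":[0,0,0]}
    - {"dp":[0,0,0],"turn":[0,0,0]}
  gripper: 10

```text
time: 15.8
eef_pos: [0.4756, 0.3139, 0.0263]
orientation: [0.836, 0.549, 0.001, 0.0]
ft_force: [-0.6, 0.6, -1.3]
grip_width: 0.0208
grasp_force: 61.6
```

jog_arm:
  series:
    - {"dp":[0,0,-10],"turn":[0,0,0]}
    - {"dp":[0,0,-25],"turn":[0,0,0]}
    - {"dp":[0,0,-50],"turn":[0,0,0]}
    - {"dp":[0,0,-75],"turn":[0,0,0]}
    - {"dp":[0,0,-95],"turn":[0,0,0]}

```text
time: 16.3
eef_pos: [0.4753, 0.3141, 0.1226]
orientation: [0.836, 0.549, 0.001, -0.0]
ft_force: [-0.3, 0.5, -2.1]
grip_width: 0.0209
grasp_force: 61.6
```

jog_arm:
  series:
    - {"dp":[0,0,0],"turn":[0,0,0]}
    - {"dp":[0,0,0],"turn":[0,0,0.14]}
    - {"dp":[0,0,0],"turn":[0,0,0.28]}
    - {"dp":[0,0,0],"turn":[0,0,0.42]}
    - {"dp":[0,0,0],"turn":[0,0,0.56]}

```text
time: 16.8
eef_pos: [0.4748, 0.3134, 0.1198]
orientation: [0.956, 0.294, -0.0, 0.0]
ft_force: [-0.3, 0.6, -1.7]
grip_width: 0.0211
grasp_force: 61.8
```

jog_arm:
  series:
    - {"dp":[0,0,0],"turn":[0,0,0.14]}
    - {"dp":[0,0,0],"turn":[0,0,0.28]}
    - {"dp":[0,0,0],"turn":[0,0,0.42]}
    - {"dp":[0,0,0],"turn":[0,0,0.56]}
    - {"dp":[0,0,0],"turn":[0,0,0.654]}

```text
time: 17.3
eef_pos: [0.4747, 0.3135, 0.1198]
orientation: [1.0, -0.029, -0.0, 0.0]
ft_force: [-1.1, 0.3, -1.4]
grip_width: 0.021
grasp_force: 61.8
```

```bash
python3 - <<'E'
from h import *
st(); go(.5703,-.0890,.120,-3.1)
E
```

```text
t 17.30 [0.4747 0.3135 0.1198] yaw -3.29 w 0.0210 g 61.8 F [-1.1  0.3 -1.4] j [-0.45  0.54 -0.27  1.8   0.19  0.83 -2.44]
dp [118.6 396.3  -0. ] turn z -0.003
```

jog_arm:
  series:
    - {"dp":[9,30,0],"turn":[0,0,0]}
    - {"dp":[21,70,0],"turn":[0,0,0]}
    - {"dp":[34,113,0],"turn":[0,0,0]}
    - {"dp":[47,156,0],"turn":[0,0,0]}
    - {"dp":[60,199,0],"turn":[0,0,0]}

```text
time: 17.8
eef_pos: [0.5245, 0.1101, 0.1199]
orientation: [1.0, -0.026, -0.0, 0.0]
ft_force: [1.1, -0.2, -1.8]
grip_width: 0.0208
grasp_force: 61.8
```

jog_arm:
  series:
    - {"dp":[13,43,0],"turn":[0,0,0]}
    - {"dp":[26,86,0],"turn":[0,0,0]}
    - {"dp":[39,129,0],"turn":[0,0,0]}
    - {"dp":[52,174,0],"turn":[0,0,0]}
    - {"dp":[59,197,0],"turn":[0,0,0]}

```text
time: 18.3
eef_pos: [0.5731, -0.0935, 0.1196]
orientation: [1.0, -0.029, -0.0, 0.001]
ft_force: [-0.3, 0.4, -1.5]
grip_width: 0.0208
grasp_force: 61.7
```

jog_arm:
  series:
    - {"dp":[0,0,0],"turn":[0,0,0]}
    - {"dp":[0,0,0],"turn":[0,0,0]}
    - {"dp":[0,0,20],"turn":[0,0,0]}
    - {"dp":[0,0,40],"turn":[0,0,0]}
    - {"dp":[0,0,50],"turn":[0,0,0]}

```text
time: 18.8
eef_pos: [0.5722, -0.0859, 0.0688]
orientation: [1.0, -0.025, -0.001, -0.001]
ft_force: [-0.2, -0.2, -1.9]
grip_width: 0.0205
grasp_force: 61.7
```

```bash
python3 - <<'E'
from bar import *
st(); go(.5703,-.0890,.044,-3.1)
d=snap('wrist'); save(d,'w4')
E
```

```text
t 18.80 [ 0.5722 -0.0859  0.0688] yaw -2.84 w 0.0205 g 61.7 F [-0.2 -0.2 -1.9] j [ 0.27  0.62 -0.26  1.82  0.22  0.73 -1.72]
dp [-1.7  3.2 24.8] turn z 0.005
```

View pics/w4.png

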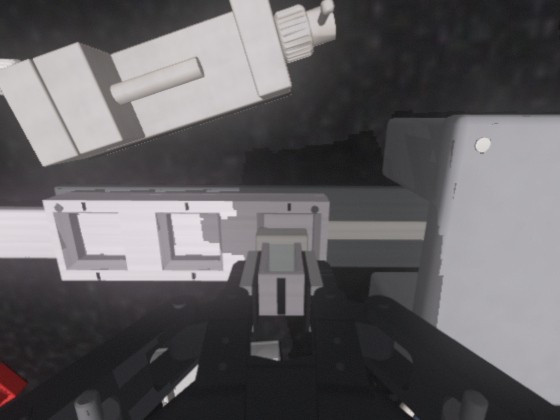

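jog_arm:
  series:
    - {"dp":[-1,2,0],"turn":[0,0,0]}
    - {"dp":[-1,2,0],"turn":[0,0,0]}
    - {"dp":[-1,2,0],"turn":[0,0,0]}
    - {"dp":[-1,2,0],"turn":[0,0,0]}
    - {"dp":[-1,2,0],"turn":[0,0,0]}

```text
time: 19.35
eef_pos: [0.5725, -0.0899, 0.0708]
orientation: [1.0, -0.026, 0.0, 0.0]
ft_force: [0.7, -0.3, -1.8]
grip_width: 0.0204
grasp_force: 61.7
```

```bash
python3 - <<'E'
from bar import *
st(); go(.5703,-.0890,.044,-3.1)
d=dict(np.load('pics/w4.npz'))
print(at_z(d,[(163,212),(222,212),(222,270),(163,270),(57,212),(125,212),(125,272),(60,272),(265,212),(312,212)],.034).round(4))
P=cloud(d);x,y,z=P[...,0],P[...,1],P[...,2]
with np.errstate(all='ignore'): m=(z<.022)&(z>.015)&(abs(x-.575)<.03)&(y>-.11)&(y<.07)
n,l,s,c=cv2.connectedComponentsWithStats(m.astype(np.uint8))
for i in range(1,n):
    if s[i,4]>100: b=P[l==i]; print(s[i],b.mean(0).round(4),cv2.minAreaRect((b[:,:2]*1000).astype(np.float32)))
E
```

```text
t 19.35 [ 0.5725 -0.0899  0.0708] yaw -3.00 w 0.0204 g 61.7 F [ 0.7 -0.3 -1.8] j [ 0.28  0.61 -0.26  1.82  0.22  0.73 -1.72]
dp [-2.3 -0.8 26.8] turn z 0.002
[[ 0.5939 -0.0113  0.034 ]
 [ 0.592  -0.0485  0.034 ]
 [ 0.5512 -0.0441  0.034 ]
 [ 0.5531 -0.0044  0.034 ]
 [ 0.5972  0.0553  0.034 ]
 [ 0.595   0.0126  0.034 ]
 [ 0.5529  0.0214  0.034 ]
 [ 0.5551  0.065   0.034 ]
 [ 0.5907 -0.0757  0.034 ]
 [ 0.5892 -0.1053  0.034 ]]
[ 81 192 236   5 605] [ 0.6006 -0.032   0.0185] ((600.5545654296875, -30.77667236328125), (158.2716522216797, 1.1150153875350952), 86.88932037353516)
[  74  213   52   44 1898] [0.5751 0.0423 0.0189] ((575.4249267578125, 41.54681396484375), (30.08378028869629, 33.11375045776367), 87.92780303955078)
[ 168  214   52   44 2046] [ 0.5712 -0.0238  0.0188] ((571.40869140625, -24.17070198059082), (32.77430725097656, 32.4372444152832), 86.41725158691406)
[263 214  50  37 814] [ 0.5769 -0.0919  0.0187] ((570.24951171875, -89.33971405029297), (34.143611907958984, 27.54595375061035), 87.25474548339844)
```

jog_arm:
  series:
    - {"dp":[-2,-0.5,6],"turn":[0,0,0]}
    - {"dp":[-2,-0.5,12],"turn":[0,0,0]}
    - {"dp":[-2,-0.5,17],"turn":[0,0,0]}
    - {"dp":[-2,-0.5,22],"turn":[0,0,0]}
    - {"dp":[-2,-0.5,26],"turn":[0,0,0]}

```text
time: 19.85
eef_pos: [0.5706, -0.0893, 0.0438]
orientation: [1.0, -0.026, 0.0, -0.0]
ft_force: [0.2, -0.2, 9.1]
grip_width: 0.0208
grasp_force: 63.4
```

jog_arm:
  series:
    - {"dp":[0,0,1],"turn":[0,0,0]}
    - {"dp":[0,0,2],"turn":[0,0,0]}
    - {"dp":[0,0,2],"turn":[0,0,0]}
    - {"dp":[0,0,2],"turn":[0,0,0]}
    - {"dp":[0,0,2],"turn":[0,0,0]}

```text
time: 20.35
eef_pos: [0.5707, -0.0894, 0.0438]
orientation: [1.0, -0.026, 0.001, 0.0]
ft_force: [-3.3, 0.3, 14.2]
grip_width: 0.0211
grasp_force: 63.8
```

```bash
python3 - <<'E'
from bar import *
st()
E
```

```text
t 20.35 [ 0.5707 -0.0894  0.0438] yaw -3.00 w 0.0211 g 63.8 F [-3.3  0.3 14.2] j [ 0.27  0.65 -0.24  1.85  0.24  0.67 -1.74]
```

jog_arm:
  series:
    - {"dp":[0,0,-2],"turn":[0,0,0]}
    - {"dp":[0,0,-2],"turn":[0,0,0]}
    - {"dp":[0,0,-30],"turn":[0,0,0]}
    - {"dp":[0,0,-70],"turn":[0,0,0]}
    - {"dp":[0,0,-115],"turn":[0,0,0]}
  gripper: 44

```text
time: 20.85
eef_pos: [0.5693, -0.0892, 0.1572]
orientation: [1.0, -0.026, -0.002, -0.0]
ft_force: [1.4, -0.5, -1.3]
grip_width: 0.0442
grasp_force: 0.0
```

jog_arm:
  series:
    - {"dp":[-4,-40,-15],"turn":[0,0,0]}
    - {"dp":[-9,-85,-30],"turn":[0,0,0]}
    - {"dp":[-14,-132,-40],"turn":[0,0,0]}
    - {"dp":[-19,-180,-40],"turn":[0,0,0]}
    - {"dp":[-24,-228,-40],"turn":[0,0,0]}

```text
time: 21.35
eef_pos: [0.558, 0.1413, 0.1975]
orientation: [1.0, -0.026, 0.0, -0.0]
ft_force: [1.6, 0.6, -0.2]
grip_width: 0.0439
grasp_force: 0.0
```

jog_arm:
  series:
    - {"dp":[-4,-46,0],"turn":[0,0,-0.14]}
    - {"dp":[-9,-92,0],"turn":[0,0,-0.28]}
    - {"dp":[-14,-138,0],"turn":[0,0,-0.42]}
    - {"dp":[-19,-184,0],"turn":[0,0,-0.56]}
    - {"dp":[-22,-212,0],"turn":[0,0,-0.7]}

```text
time: 21.85
eef_pos: [0.5456, 0.3569, 0.1969]
orientation: [0.947, 0.323, -0.0, -0.001]
ft_force: [0.1, 0.5, 0.9]
grip_width: 0.044
grasp_force: 0.0
```

jog_arm:
  series:
    - {"dp":[0,0,0],"turn":[0,0,-0.14]}
    - {"dp":[0,0,0],"turn":[0,0,-0.18]}
    - {"dp":[0,0,0],"turn":[0,0,-0.18]}
    - {"dp":[0,0,0],"turn":[0,0,-0.18]}
    - {"dp":[0,0,0],"turn":[0,0,-0.18]}

```text
time: 22.35
eef_pos: [0.5474, 0.3522, 0.1972]
orientation: [0.916, 0.401, -0.0, 0.0]
ft_force: [0.2, 0.4, 0.3]
grip_width: 0.0441
grasp_force: 0.0
```

```bash
python3 - <<'E'
from bar import *
st(); save(cells(),'w5'); go(.5484,.3532,.024,47.7)
E
```

```text
t 22.35 [0.5474 0.3522 0.1972] yaw 47.33 w 0.0441 g 0.0 F [0.2 0.4 0.3] j [-0.3   0.61 -0.55  1.47  0.33  1.15 -1.65]
469 ((549.0592651367188, 353.69903564453125), (21.69884490966797, 21.491504669189453), 47.19831848144531)
profile along x [128. 128. 128. 127. 125. 127. 127. 128. 128. 130.] along y [149. 149. 149. 147.  88.  47. 107. 148. 149. 149.] bar along x
179 ((641.380859375, 190.1490478515625), (11.321063995361328, 17.19584083557129), 86.72296905517578)
profile along x [227. 218. 216. 209. 192. 192. 191. 178. 182. 177.] along y [213. 213. 209. 188. 176. 169. 178. 195. 198. 210.] bar along y
dp [  1.4   0.  173.3] turn z -0.006
```

jog_arm:
  series:
    - {"dp":[1.5,0,40],"turn":[0,0,0]}
    - {"dp":[1.5,0,85],"turn":[0,0,0]}
    - {"dp":[1.5,0,130],"turn":[0,0,0]}
    - {"dp":[1.5,0,160],"turn":[0,0,0]}
    - {"dp":[1.5,0,172],"turn":[0,0,0]}

```text
time: 22.9
eef_pos: [0.547, 0.3521, 0.0221]
orientation: [0.916, 0.402, -0.002, 0.001]
ft_force: [-0.0, -0.0, 0.1]
grip_width: 0.0439
grasp_force: 0.0
```

jog_arm:
  series:
    - {"dp":[0,0,0],"turn":[0,0,0]}
    - {"dp":[0,0,0],"turn":[0,0,0]}
    - {"dp":[0,0,0],"turn":[0,0,0]}
    - {"dp":[0,0,0],"turn":[0,0,0]}
    - {"dp":[0,0,0],"turn":[0,0,0]}
  gripper: 10

```text
time: 23.4
eef_pos: [0.5488, 0.3539, 0.0264]
orientation: [0.916, 0.402, 0.001, -0.0]
ft_force: [0.5, -0.3, -0.2]
grip_width: 0.0208
grasp_force: 61.5
```

jog_arm:
  series:
    - {"dp":[0,0,-10],"turn":[0,0,0]}
    - {"dp":[0,0,-25],"turn":[0,0,0]}
    - {"dp":[0,0,-50],"turn":[0,0,0]}
    - {"dp":[0,0,-75],"turn":[0,0,0]}
    - {"dp":[0,0,-95],"turn":[0,0,0]}

```text
time: 23.9
eef_pos: [0.5487, 0.3542, 0.1234]
orientation: [0.916, 0.402, 0.001, -0.0]
ft_force: [0.6, 0.2, -2.5]
grip_width: 0.0215
grasp_force: 61.6
```

jog_arm:
  series:
    - {"dp":[0,0,0],"turn":[0,0,0.14]}
    - {"dp":[0,0,0],"turn":[0,0,0.28]}
    - {"dp":[0,0,0],"turn":[0,0,0.42]}
    - {"dp":[0,0,0],"turn":[0,0,0.56]}
    - {"dp":[0,0,0],"turn":[0,0,0.7]}

```text
time: 24.4
eef_pos: [0.5484, 0.354, 0.122]
orientation: [0.998, 0.061, 0.001, -0.001]
ft_force: [0.3, -0.3, -1.9]
grip_width: 0.0206
grasp_force: 61.8
```

jog_arm:
  series:
    - {"dp":[0,0,0],"turn":[0,0,0.14]}
    - {"dp":[0,0,0],"turn":[0,0,0.18]}
    - {"dp":[0,0,0],"turn":[0,0,0.18]}
    - {"dp":[0,0,0],"turn":[0,0,0.18]}
    - {"dp":[0,0,0],"turn":[0,0,0.18]}

```text
time: 24.9
eef_pos: [0.5484, 0.3537, 0.1208]
orientation: [1.0, -0.026, 0.0, -0.0]
ft_force: [0.2, -0.5, -1.8]
grip_width: 0.0207
grasp_force: 61.7
```

```bash
python3 - <<'E'
from h import *
st(); go(.5740,-.0253,.12,-3.1)
E
```

```text
t 24.90 [0.5484 0.3537 0.1208] yaw -2.92 w 0.0207 g 61.7 F [ 0.2 -0.5 -1.8] j [-0.45  0.65 -0.28  1.57  0.21  0.95 -2.42]
dp [ 44.9 377.2   0.6] turn z 0.003
```

jog_arm:
  series:
    - {"dp":[4,32,0],"turn":[0,0,0]}
    - {"dp":[9,75,0],"turn":[0,0,0]}
    - {"dp":[14,118,0],"turn":[0,0,0]}
    - {"dp":[19,160,0],"turn":[0,0,0]}
    - {"dp":[24,202,0],"turn":[0,0,0]}

```text
time: 25.4
eef_pos: [0.5618, 0.1489, 0.1206]
orientation: [1.0, -0.026, 0.0, -0.0]
ft_force: [1.0, -1.3, -0.8]
grip_width: 0.0209
grasp_force: 61.8
```

jog_arm:
  series:
    - {"dp":[5,43,0],"turn":[0,0,0]}
    - {"dp":[10,86,0],"turn":[0,0,0]}
    - {"dp":[15,129,0],"turn":[0,0,0]}
    - {"dp":[20,165,0],"turn":[0,0,0]}
    - {"dp":[21,175,0],"turn":[0,0,0]}

```text
time: 25.9
eef_pos: [0.5736, -0.0314, 0.1203]
orientation: [1.0, -0.029, -0.0, 0.001]
ft_force: [-0.1, -0.0, -0.9]
grip_width: 0.0209
grasp_force: 61.6
```

jog_arm:
  series:
    - {"dp":[0,0,0],"turn":[0,0,0]}
    - {"dp":[0,0,20],"turn":[0,0,0]}
    - {"dp":[0,0,40],"turn":[0,0,0]}
    - {"dp":[0,0,49],"turn":[0,0,0]}
    - {"dp":[0,0,49],"turn":[0,0,0]}

```text
time: 26.4
eef_pos: [0.5728, -0.0234, 0.0703]
orientation: [1.0, -0.025, -0.001, -0.0]
ft_force: [0.7, 0.2, -1.5]
grip_width: 0.0208
grasp_force: 61.7
```

```bash
python3 - <<'E'
from bar import *
st(); go(.5735,-.0252,.044,-3.05)
d=snap('wrist'); save(d,'w6')
P=cloud(d);x,y,z=P[...,0],P[...,1],P[...,2]
for z0,z1 in((.015,.022),(.062,.074)):
  with np.errstate(all='ignore'): m=(z<z1)&(z>z0)&(abs(x-.575)<.03)&(y>-.12)&(y<.07)
  n,l,s,c=cv2.connectedComponentsWithStats(m.astype(np.uint8))
  for i in range(1,n):
    if s[i,4]>100: b=P[l==i]; print(s[i],b.mean(0).round(4),cv2.minAreaRect((b[:,:2]*1000).astype(np.float32)))
E
```

```text
t 26.40 [ 0.5728 -0.0234  0.0703] yaw -2.85 w 0.0208 g 61.7 F [ 0.7  0.2 -1.5] j [ 0.18  0.61 -0.28  1.84  0.24  0.73 -1.85]
dp [ 0.9  1.8 26.3] turn z 0.004
[172 188 248   5 573] [ 0.6004 -0.0356  0.0185] ((600.5504760742188, -33.388511657714844), (165.14688110351562, 0.9273752570152283), 86.77913665771484)
[ 166  209   52   44 2066] [0.5749 0.0402 0.0188] ((575.0592651367188, 39.59889221191406), (33.1733512878418, 32.537322998046875), 86.62763214111328)
[261 209  50  42 858] [ 0.5807 -0.027   0.0187] ((572.0218505859375, -25.325576782226562), (34.37154769897461, 31.47149085998535), 85.85726165771484)
[357 210  50   8 181] [ 0.5824 -0.0934  0.0192] ((582.8920288085938, -91.47775268554688), (32.998046875, 4.817386627197266), 83.38309478759766)
[260 241  42  13 385] [ 0.5818 -0.0227  0.0681] ((581.88232421875, -22.786373138427734), (21.96178436279297, 2.353095054626465), 86.75468444824219)
[ 377  242   49   41 1728] [ 0.5691 -0.0872  0.0682] ((567.914306640625, -88.08656311035156), (22.985780715942383, 22.451662063598633), 87.07070922851562)
```

jog_arm:
  series:
    - {"dp":[0,1,4],"turn":[0,0,0]}
    - {"dp":[0,1,10],"turn":[0,0,0]}
    - {"dp":[0,1,16],"turn":[0,0,0]}
    - {"dp":[0,1,22],"turn":[0,0,0]}
    - {"dp":[0,1,26],"turn":[0,0,0]}

```text
time: 26.95
eef_pos: [0.5733, -0.0262, 0.0446]
orientation: [1.0, -0.026, -0.0, -0.0]
ft_force: [0.1, -0.9, -1.4]
grip_width: 0.0208
grasp_force: 61.7
```

jog_arm:
  series:
    - {"dp":[0,0,1],"turn":[0,0,0]}
    - {"dp":[0,0,2],"turn":[0,0,0]}
    - {"dp":[0,0,3],"turn":[0,0,0]}
    - {"dp":[0,0,3],"turn":[0,0,0]}
    - {"dp":[0,0,3],"turn":[0,0,0]}

```text
time: 27.45
eef_pos: [0.5732, -0.0263, 0.0438]
orientation: [1.0, -0.026, 0.0, 0.0]
ft_force: [-5.3, -0.6, 14.5]
grip_width: 0.0206
grasp_force: 63.7
```

```bash
python3 - <<'E'
from bar import *
st()
E
```

```text
t 27.45 [ 0.5732 -0.0263  0.0438] yaw -3.00 w 0.0206 g 63.7 F [-5.3 -0.6 14.5] j [ 0.17  0.65 -0.26  1.86  0.26  0.67 -1.87]
```

jog_arm:
  series:
    - {"dp":[0,0,-3],"turn":[0,0,0]}
    - {"dp":[0,0,-3],"turn":[0,0,0]}
    - {"dp":[0,0,-30],"turn":[0,0,0]}
    - {"dp":[0,0,-70],"turn":[0,0,0]}
    - {"dp":[0,0,-115],"turn":[0,0,0]}
  gripper: 44

```text
time: 27.95
eef_pos: [0.5729, -0.0262, 0.1575]
orientation: [1.0, -0.026, -0.001, -0.0]
ft_force: [0.8, 0.0, 0.3]
grip_width: 0.0442
grasp_force: 0.0
```

jog_arm:
  series:
    - {"dp":[-18,-32,-15],"turn":[0,0,0]}
    - {"dp":[-39,-69,-30],"turn":[0,0,0]}
    - {"dp":[-60,-106,-40],"turn":[0,0,0]}
    - {"dp":[-83,-146,-40],"turn":[0,0,0]}
    - {"dp":[-106,-187,-40],"turn":[0,0,0]}

```text
time: 28.45
eef_pos: [0.4769, 0.1673, 0.1978]
orientation: [1.0, -0.027, 0.001, -0.0]
ft_force: [0.2, 0.1, -0.6]
grip_width: 0.0441
grasp_force: 0.0
```

jog_arm:
  series:
    - {"dp":[-20,-36,0],"turn":[0,0,-0.14]}
    - {"dp":[-40,-72,0],"turn":[0,0,-0.28]}
    - {"dp":[-60,-108,0],"turn":[0,0,-0.42]}
    - {"dp":[-80,-140,0],"turn":[0,0,-0.56]}
    - {"dp":[-85,-151,0],"turn":[0,0,-0.7]}

```text
time: 28.95
eef_pos: [0.3976, 0.3256, 0.1977]
orientation: [0.946, 0.324, 0.0, -0.001]
ft_force: [0.7, 0.5, -0.1]
grip_width: 0.0437
grasp_force: 0.0
```

jog_arm:
  series:
    - {"dp":[0,0,0],"turn":[0,0,-0.14]}
    - {"dp":[0,0,0],"turn":[0,0,-0.28]}
    - {"dp":[0,0,0],"turn":[0,0,-0.42]}
    - {"dp":[0,0,0],"turn":[0,0,-0.56]}
    - {"dp":[0,0,0],"turn":[0,0,-0.7]}

```text
time: 29.45
eef_pos: [0.4005, 0.3213, 0.1972]
orientation: [0.78, 0.626, 0.0, -0.0]
ft_force: [-0.6, -0.2, -0.4]
grip_width: 0.0441
grasp_force: 0.0
```

jog_arm:
  series:
    - {"dp":[0,0,0],"turn":[0,0,-0.14]}
    - {"dp":[0,0,0],"turn":[0,0,-0.28]}
    - {"dp":[0,0,0],"turn":[0,0,-0.42]}
    - {"dp":[0,0,0],"turn":[0,0,-0.56]}
    - {"dp":[0,0,0],"turn":[0,0,-0.7]}

```text
time: 29.95
eef_pos: [0.4006, 0.3213, 0.1973]
orientation: [0.518, 0.856, 0.0, -0.0]
ft_force: [1.1, 0.8, 0.3]
grip_width: 0.044
grasp_force: 0.0
```

jog_arm:
  series:
    - {"dp":[0,0,0],"turn":[0,0,-0.12]}
    - {"dp":[0,0,0],"turn":[0,0,-0.24]}
    - {"dp":[0,0,0],"turn":[0,0,-0.36]}
    - {"dp":[0,0,0],"turn":[0,0,-0.474]}
    - {"dp":[0,0,0],"turn":[0,0,-0.474]}

```text
time: 30.45
eef_pos: [0.4006, 0.3212, 0.197]
orientation: [0.304, 0.953, 0.0, -0.0]
ft_force: [-0.3, 0.3, 0.2]
grip_width: 0.0439
grasp_force: 0.0
```

```bash
python3 - <<'E'
from bar import *
st(); save(cells(),'w7'); go(.400,.3217,.024,144.5)
E
```

```text
t 30.45 [0.4006 0.3212 0.197 ] yaw 144.56 w 0.0439 g 0.0 F [-0.3  0.3  0.2] j [-0.02  0.55 -1.1   1.84  0.54  1.1  -0.36]
467 ((399.1731262207031, 321.00360107421875), (21.5086612701416, 22.31955337524414), 53.82710266113281)
profile along x [179. 182. 182. 181. 149.  64.  96. 173. 181. 181.] along y [158. 158. 157. 156. 156. 155. 156. 158. 157. 156.] bar along y
dp [6.000e-01 1.000e-01 1.731e+02] turn z -0.003
```

jog_arm:
  series:
    - {"dp":[1,0,40],"turn":[0,0,0]}
    - {"dp":[1,0,85],"turn":[0,0,0]}
    - {"dp":[1,0,130],"turn":[0,0,0]}
    - {"dp":[1,0,160],"turn":[0,0,0]}
    - {"dp":[1,0,172],"turn":[0,0,0]}

```text
time: 31.0
eef_pos: [0.3987, 0.3207, 0.0228]
orientation: [0.306, 0.952, -0.002, -0.001]
ft_force: [-0.1, -0.3, -0.3]
grip_width: 0.0439
grasp_force: 0.0
```

jog_arm:
  series:
    - {"dp":[0,0,0],"turn":[0,0,0]}
    - {"dp":[0,0,0],"turn":[0,0,0]}
    - {"dp":[0,0,0],"turn":[0,0,0]}
    - {"dp":[0,0,0],"turn":[0,0,0]}
    - {"dp":[0,0,0],"turn":[0,0,0]}
  gripper: 10

```text
time: 31.5
eef_pos: [0.4001, 0.322, 0.0261]
orientation: [0.305, 0.952, 0.001, 0.0]
ft_force: [-0.4, -0.8, -1.0]
grip_width: 0.0204
grasp_force: 61.6
```

jog_arm:
  series:
    - {"dp":[0,0,-10],"turn":[0,0,0]}
    - {"dp":[0,0,-25],"turn":[0,0,0]}
    - {"dp":[0,0,-50],"turn":[0,0,0]}
    - {"dp":[0,0,-75],"turn":[0,0,0]}
    - {"dp":[0,0,-95],"turn":[0,0,0]}

```text
time: 32.0
eef_pos: [0.3995, 0.3222, 0.1224]
orientation: [0.305, 0.952, 0.001, 0.0]
ft_force: [1.6, 0.6, -1.4]
grip_width: 0.021
grasp_force: 61.6
```

```bash
python3 - <<'E'
from h import *
st(); go(.5768,.0386,.12,176.95)
E
```

```text
t 32.00 [0.3995 0.3222 0.1224] yaw 144.51 w 0.0210 g 61.6 F [ 1.6  0.6 -1.4] j [-0.08  0.63 -1.01  1.94  0.66  0.95 -0.47]
dp [-309.  -128.     2.3] turn z -0.566
```

jog_arm:
  series:
    - {"dp":[-25,-10,0],"turn":[0,0,0]}
    - {"dp":[-60,-25,0],"turn":[0,0,0]}
    - {"dp":[-95,-39,0],"turn":[0,0,0]}
    - {"dp":[-130,-54,0],"turn":[0,0,0]}
    - {"dp":[-165,-68,0],"turn":[0,0,0]}

```text
time: 32.5
eef_pos: [0.495, 0.1693, 0.1212]
orientation: [0.305, 0.952, 0.0, 0.0]
ft_force: [0.1, 0.7, -0.3]
grip_width: 0.0207
grasp_force: 61.7
```

jog_arm:
  series:
    - {"dp":[-35,-15,0],"turn":[0,0,0]}
    - {"dp":[-70,-29,0],"turn":[0,0,0]}
    - {"dp":[-105,-44,0],"turn":[0,0,0]}
    - {"dp":[-135,-56,0],"turn":[0,0,0]}
    - {"dp":[-144,-60,0],"turn":[0,0,0]}

```text
time: 33.0
eef_pos: [0.5784, 0.0338, 0.1204]
orientation: [0.308, 0.951, -0.001, 0.0]
ft_force: [-0.5, -0.8, -1.6]
grip_width: 0.0206
grasp_force: 61.7
```

jog_arm:
  series:
    - {"dp":[0,0,0],"turn":[0,0,-0.14]}
    - {"dp":[0,0,0],"turn":[0,0,-0.28]}
    - {"dp":[0,0,0],"turn":[0,0,-0.42]}
    - {"dp":[0,0,0],"turn":[0,0,-0.566]}
    - {"dp":[0,0,0],"turn":[0,0,-0.566]}

```text
time: 33.5
eef_pos: [0.5764, 0.0387, 0.1207]
orientation: [0.025, 1.0, 0.0, -0.0]
ft_force: [0.5, -0.1, -0.4]
grip_width: 0.0208
grasp_force: 61.7
```

```bash
python3 - <<'E'
from h import *
st(); go(.5768,.0386,.07,176.95); save(snap('wrist'),'w8')
E
```

```text
t 33.50 [0.5764 0.0387 0.1207] yaw 177.08 w 0.0208 g 61.7 F [ 0.5 -0.1 -0.4] j [ 0.55  0.8  -1.17  1.77  0.81  1.15  0.63]
dp [-0.4 -0.1 50.7] turn z 0.002
```

View pics/w8.png

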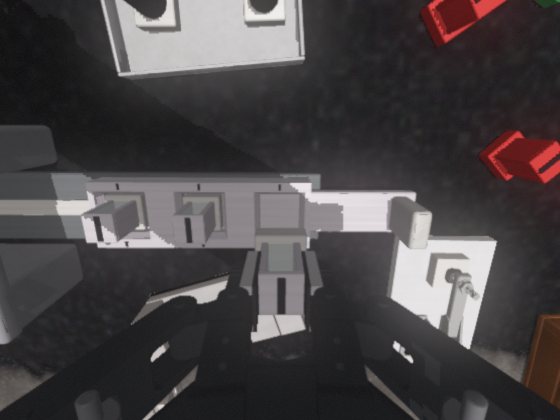

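jog_arm:
  series:
    - {"dp":[0,0,20],"turn":[0,0,0]}
    - {"dp":[0,0,40],"turn":[0,0,0]}
    - {"dp":[0,0,50],"turn":[0,0,0]}
    - {"dp":[0,0,50],"turn":[0,0,0]}
    - {"dp":[0,0,52],"turn":[0,0,0]}

```text
time: 34.05
eef_pos: [0.5772, 0.0387, 0.0691]
orientation: [0.027, 1.0, 0.0, 0.0]
ft_force: [1.2, 0.4, -1.7]
grip_width: 0.021
grasp_force: 61.7
```

jog_arm:
  series:
    - {"dp":[0,0,5],"turn":[0,0,0]}
    - {"dp":[0,0,10],"turn":[0,0,0]}
    - {"dp":[0,0,15],"turn":[0,0,0]}
    - {"dp":[0,0,20],"turn":[0,0,0]}
    - {"dp":[0,0,25],"turn":[0,0,0]}

```text
time: 34.55
eef_pos: [0.5769, 0.0381, 0.0435]
orientation: [0.027, 1.0, -0.0, 0.0]
ft_force: [-14.4, -9.1, 64.5]
grip_width: 0.021
grasp_force: 70.6
```

jog_arm:
  series:
    - {"dp":[0,0,1],"turn":[0,0,0]}
    - {"dp":[0,0,2],"turn":[0,0,0]}
    - {"dp":[0,0,2],"turn":[0,0,0]}
    - {"dp":[0,0,2],"turn":[0,0,0]}
    - {"dp":[0,0,2],"turn":[0,0,0]}

```text
time: 35.05
eef_pos: [0.5769, 0.0382, 0.0437]
orientation: [0.027, 1.0, -0.001, 0.001]
ft_force: [-6.6, -4.4, 26.1]
grip_width: 0.021
grasp_force: 65.3
```

```bash
python3 - <<'E'
from h import *
st()
E
```

```text
t 35.05 [0.5769 0.0382 0.0437] yaw 176.91 w 0.0210 g 65.3 F [-6.6 -4.4 26.1] j [ 0.5   0.88 -1.09  1.84  0.92  1.03  0.54]
```

jog_arm:
  series:
    - {"dp":[0,0,-4],"turn":[0,0,0]}
    - {"dp":[0,0,-4],"turn":[0,0,0]}
    - {"dp":[0,0,-30],"turn":[0,0,0]}
    - {"dp":[0,0,-70],"turn":[0,0,0]}
    - {"dp":[0,0,-115],"turn":[0,0,0]}
  gripper: 44

```text
time: 35.55
eef_pos: [0.5761, 0.038, 0.1562]
orientation: [0.027, 1.0, 0.0, -0.001]
ft_force: [1.2, -0.1, 0.6]
grip_width: 0.044
grasp_force: 0.0
```

jog_arm:
  series:
    - {"dp":[0,30,0],"turn":[0,0,0]}
    - {"dp":[0,70,0],"turn":[0,0,0]}
    - {"dp":[0,100,0],"turn":[0,0,0]}
    - {"dp":[0,100,0],"turn":[0,0,0]}
    - {"dp":[0,100,0],"turn":[0,0,0]}

```text
time: 36.05
eef_pos: [0.582, 0.1387, 0.1558]
orientation: [0.026, 1.0, -0.0, -0.0]
ft_force: [0.7, -0.6, -0.5]
grip_width: 0.0444
grasp_force: 0.0
```

```bash
python3 - <<'E'
from bar import *
st(); d=snap('wrist'); save(d,'w9')
P=cloud(d);x,y,z=P[...,0],P[...,1],P[...,2]
with np.errstate(all='ignore'): m=(z<.078)&(z>.060)&(abs(x-.575)<.03)&(y>-.12)&(y<.17)
n,l,s,c=cv2.connectedComponentsWithStats(m.astype(np.uint8))
for i in range(1,n):
    if s[i,4]>100: b=P[l==i]; print(s[i],b.mean(0).round(4),np.percentile(b[:,2],[10,90]).round(4),cv2.minAreaRect((b[:,:2]*1000).astype(np.float32)))
go(.5825,.1388,.037,177)
E
```

```text
t 36.05 [0.582  0.1387 0.1558] yaw 177.02 w 0.0444 g 0.0 F [ 0.7 -0.6 -0.5] j [ 0.36  0.77 -1.17  1.67  0.75  1.22  0.54]
[  0 197  26  28 605] [ 0.5673 -0.0811  0.0668] [0.0622 0.0693] ((567.3585205078125, -83.73017120361328), (15.272865295410156, 22.12590789794922), 89.79742431640625)
[272 196  17  35 582] [0.5801 0.139  0.067 ] [0.0654 0.0682] ((581.0276489257812, 139.0620574951172), (13.526632308959961, 29.206079483032227), 86.64530181884766)
[ 64 198  37  28 856] [ 0.5706 -0.0229  0.0677] [0.0637 0.0694] ((571.3555908203125, -24.858179092407227), (23.097759246826172, 22.003063201904297), 86.25243377685547)
[144 202  32  28 800] [0.5768 0.0401 0.068 ] [0.0646 0.0696] ((577.6315307617188, 38.5455322265625), (22.691505432128906, 22.60995864868164), 86.79276275634766)
dp [ -0.3   1.5 118.7] turn z -0.002
```

View pics/w9.png

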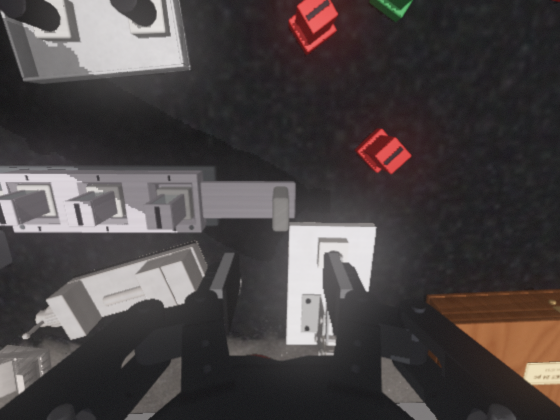

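jog_arm:
  series:
    - {"dp":[0,0,40],"turn":[0,0,0]}
    - {"dp":[0,0,80],"turn":[0,0,0]}
    - {"dp":[0,0,105],"turn":[0,0,0]}
    - {"dp":[0,0,117],"turn":[0,0,0]}
    - {"dp":[0,0,118],"turn":[0,0,0]}

```text
time: 36.6
eef_pos: [0.5817, 0.1365, 0.0368]
orientation: [0.028, 1.0, -0.0, -0.001]
ft_force: [-0.3, 0.6, 0.9]
grip_width: 0.044
grasp_force: 0.0
```

jog_arm:
  series:
    - {"dp":[0,0,0],"turn":[0,0,0]}
    - {"dp":[0,0,0],"turn":[0,0,0]}
    - {"dp":[0,0,0],"turn":[0,0,0]}
    - {"dp":[0,0,0],"turn":[0,0,0]}
    - {"dp":[0,0,0],"turn":[0,0,0]}
  gripper: 5

```text
time: 37.1
eef_pos: [0.583, 0.1381, 0.0399]
orientation: [0.027, 1.0, 0.0, 0.001]
ft_force: [-1.2, -1.8, 6.7]
grip_width: 0.0131
grasp_force: 59.3
```

jog_arm:
  series:
    - {"dp":[0,-10,0],"turn":[0,0,0]}
    - {"dp":[0,-30,0],"turn":[0,0,0]}
    - {"dp":[0,-55,0],"turn":[0,0,0]}
    - {"dp":[0,-80,0],"turn":[0,0,0]}
    - {"dp":[0,-105,0],"turn":[0,0,0]}

```text
time: 37.6
eef_pos: [0.5772, 0.0333, 0.0399]
orientation: [0.027, 1.0, 0.001, 0.001]
ft_force: [0.4, 2.0, 7.6]
grip_width: 0.0131
grasp_force: 61.5
```

jog_arm:
  series:
    - {"dp":[0,-25,0],"turn":[0,0,0]}
    - {"dp":[0,-50,0],"turn":[0,0,0]}
    - {"dp":[0,-75,0],"turn":[0,0,0]}
    - {"dp":[0,-95,0],"turn":[0,0,0]}
    - {"dp":[0,-108,0],"turn":[0,0,0]}

```text
time: 38.1
eef_pos: [0.5712, -0.0762, 0.0399]
orientation: [0.028, 1.0, -0.0, 0.001]
ft_force: [-0.5, 1.9, 8.9]
grip_width: 0.0128
grasp_force: 61.6
```

jog_arm:
  series:
    - {"dp":[0,-3,0],"turn":[0,0,0]}
    - {"dp":[0,-6,0],"turn":[0,0,0]}
    - {"dp":[0,-9,0],"turn":[0,0,0]}
    - {"dp":[0,-12,0],"turn":[0,0,0]}
    - {"dp":[0,-14,0],"turn":[0,0,0]}

```text
time: 38.6
eef_pos: [0.5707, -0.0866, 0.04]
orientation: [0.026, 1.0, 0.002, 0.001]
ft_force: [-0.7, 9.6, 5.0]
grip_width: 0.0127
grasp_force: 61.2
```

```bash
python3 - <<'E'
from h import *
st()
E
```

```text
t 38.60 [ 0.5707 -0.0866  0.04  ] yaw 176.98 w 0.0127 g 61.2 F [-0.7  9.6  5. ] j [ 0.73  0.89 -1.09  1.85  0.93  1.02  0.75]
```

jog_arm:
  series:
    - {"dp":[0,-1,0],"turn":[0,0,0]}
    - {"dp":[0,-2,0],"turn":[0,0,0]}
    - {"dp":[0,-3,0],"turn":[0,0,0]}
    - {"dp":[0,-3,0],"turn":[0,0,0]}
    - {"dp":[0,-3,0],"turn":[0,0,0]}

```text
time: 39.1
eef_pos: [0.5707, -0.0866, 0.04]
orientation: [0.025, 1.0, 0.004, 0.002]
ft_force: [-0.3, 14.0, 4.5]
grip_width: 0.0129
grasp_force: 61.1
```

jog_arm:
  series:
    - {"dp":[0,0,0],"turn":[0,0,0]}
    - {"dp":[0,0,0],"turn":[0,0,0]}
    - {"dp":[0,0,-30],"turn":[0,0,0]}
    - {"dp":[0,0,-75],"turn":[0,0,0]}
    - {"dp":[0,0,-120],"turn":[0,0,0]}
  gripper: 40

```text
time: 39.6
eef_pos: [0.569, -0.0927, 0.1591]
orientation: [0.027, 1.0, -0.0, -0.001]
ft_force: [1.5, -0.7, -0.2]
grip_width: 0.04
grasp_force: 0.0
```

jog_arm:
  series:
    - {"dp":[0,0,-30],"turn":[0,0,0]}
    - {"dp":[0,0,-60],"turn":[0,0,0]}
    - {"dp":[0,0,-60],"turn":[0,0,0]}
    - {"dp":[0,0,-60],"turn":[0,0,0]}
    - {"dp":[0,0,-60],"turn":[0,0,0]}
  gripper: 0

```text
time: 40.1
eef_pos: [0.5691, -0.0926, 0.2171]
orientation: [0.027, 1.0, -0.0, -0.001]
ft_force: [0.7, 0.2, -0.1]
grip_width: -0.0002
grasp_force: 0.0
```

```bash
python3 - <<'E'
from h import *
st(); d=snap('wrist'); save(d,'w10'); P=cloud(d);x,y,z=P[...,0],P[...,1],P[...,2]
def rect(m): 
    b=P[m];return len(b),b.mean(0).round(4),cv2.minAreaRect((b[:,:2]*1000).astype(np.float32))
with np.errstate(all='ignore'):
    print('post',rect((z>.055)&(z<.08)&(np.hypot(x-.57,y+.085)<.03)))
    m=(z>.095)&(z<.13)&(np.hypot(x-.565,y+.25)<.03); print('button',rect(m),np.percentile(P[m][:,2],[50,90,99]))
    m=(z>.112)&(z<.13)&(np.hypot(x-.565,y+.25)<.03); print('button top',rect(m))
E
```

```text
t 40.10 [ 0.5691 -0.0926  0.2171] yaw 176.87 w -0.0002 g 0.0 F [ 0.7  0.2 -0.1] j [ 0.81  0.7  -1.26  1.65  0.69  1.31  0.96]
post (406, array([ 0.5675, -0.0858,  0.0666]), ((568.5913696289062, -85.75653839111328), (13.55591106414795, 29.235313415527344), 86.88764190673828))
button (1831, array([ 0.5627, -0.2457,  0.1062]), ((565.046875, -249.94586181640625), (42.874603271484375, 43.66844940185547), 57.83376693725586)) [0.1033981  0.11286394 0.11367748]
button top (485, array([ 0.5648, -0.2497,  0.1128]), ((565.1937255859375, -249.3734893798828), (24.00954818725586, 25.079471588134766), 58.060157775878906))
```

View pics/w10.png

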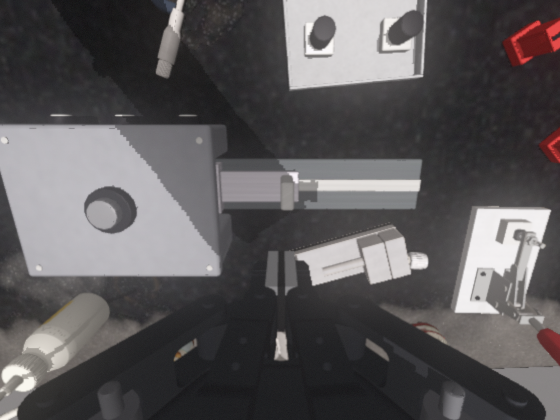

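jog_arm:
  series:
    - {"dp":[-1,-35,15],"turn":[0,0,0]}
    - {"dp":[-2,-75,35],"turn":[0,0,0]}
    - {"dp":[-4,-115,55],"turn":[0,0,0]}
    - {"dp":[-4,-150,70],"turn":[0,0,0]}
    - {"dp":[-4,-157,80],"turn":[0,0,0]}

```text
time: 40.65
eef_pos: [0.5632, -0.2543, 0.1346]
orientation: [0.03, 1.0, -0.0, -0.002]
ft_force: [-0.3, -0.1, -1.2]
grip_width: 0.0001
grasp_force: 0.0
```

jog_arm:
  series:
    - {"dp":[0,0,0],"turn":[0,0,0]}
    - {"dp":[0,0,0],"turn":[0,0,0]}
    - {"dp":[0,0,5],"turn":[0,0,0]}
    - {"dp":[0,0,10],"turn":[0,0,0]}
    - {"dp":[0,0,12],"turn":[0,0,0]}

```text
time: 41.15
eef_pos: [0.5654, -0.2478, 0.1261]
orientation: [0.026, 1.0, -0.0, -0.0]
ft_force: [-0.3, -0.1, 1.1]
grip_width: -0.0
grasp_force: 0.0
```

```bash
python3 - <<'E'
from h import *
st(); go(.565,-.2495,.107)
E
```

```text
t 41.15 [ 0.5654 -0.2478  0.1261] yaw 177.00 w -0.0000 g 0.0 F [-0.3 -0.1  1.1] j [ 1.    0.85 -1.19  1.66  0.83  1.23  1.14]
dp [ 0.3 -1.7 19.1] turn z 0.000
```

jog_arm:
  series:
    - {"dp":[0,-1,5],"turn":[0,0,0]}
    - {"dp":[0,-1,10],"turn":[0,0,0]}
    - {"dp":[0,-1,13],"turn":[0,0,0]}
    - {"dp":[0,-1,16],"turn":[0,0,0]}
    - {"dp":[0,-1,18],"turn":[0,0,0]}

```text
time: 41.65
eef_pos: [0.5651, -0.2497, 0.1082]
orientation: [0.027, 1.0, -0.0, -0.0]
ft_force: [-1.9, 0.9, 3.8]
grip_width: -0.0003
grasp_force: 1.8
```

jog_arm:
  series:
    - {"dp":[0,0,0.5],"turn":[0,0,0]}
    - {"dp":[0,0,1],"turn":[0,0,0]}
    - {"dp":[0,0,1.5],"turn":[0,0,0]}
    - {"dp":[0,0,2],"turn":[0,0,0]}
    - {"dp":[0,0,2],"turn":[0,0,0]}

```text
time: 42.15
eef_pos: [0.5652, -0.2496, 0.1064]
orientation: [0.027, 1.0, -0.0, -0.0]
ft_force: [-4.0, -0.7, 4.4]
grip_width: -0.0
grasp_force: 2.3
```

jog_arm:
  series:
    - {"dp":[0,0,0.5],"turn":[0,0,0]}
    - {"dp":[0,0,1],"turn":[0,0,0]}
    - {"dp":[0,0,1.5],"turn":[0,0,0]}
    - {"dp":[0,0,2],"turn":[0,0,0]}
    - {"dp":[0,0,2],"turn":[0,0,0]}

```text
time: 42.65
eef_pos: [0.5652, -0.2496, 0.106]
orientation: [0.027, 1.0, -0.001, 0.0]
ft_force: [-7.5, -1.2, 17.6]
grip_width: 0.0002
grasp_force: 8.6
```

jog_arm:
  series:
    - {"dp":[0,0,-10],"turn":[0,0,0]}
    - {"dp":[0,0,-40],"turn":[0,0,0]}
    - {"dp":[0,0,-80],"turn":[0,0,0]}
    - {"dp":[0,0,-100],"turn":[0,0,0]}
    - {"dp":[0,0,-100],"turn":[0,0,0]}

```text
time: 43.15
eef_pos: [0.5672, -0.2491, 0.2075]
orientation: [0.027, 1.0, -0.0, 0.003]
ft_force: [0.9, -0.6, 0.3]
grip_width: 0.0001
grasp_force: 0.0
```

```bash
python3 - <<'E'
from h import *
st(); d=snap('top'); save(d,'end'); cv2.imwrite('pics/endc.png',cv2.resize(d['image'][130:280,110:450],None,fx=2.3,fy=2.3,interpolation=cv2.INTER_CUBIC))
d=snap('wrist');P=cloud(d);x,y,z=P[...,0],P[...,1],P[...,2]
with np.errstate(all='ignore'):
    for n,m in(('post',(z>.055)&(z<.08)&(np.hypot(x-.57,y+.085)<.03)),('btn',(z>.105)&(z<.13)&(np.hypot(x-.565,y+.25)<.02))):
        print(n,P[m].mean(0),np.percentile(P[m][:,2],90))
E
```

```text
t 43.15 [ 0.5672 -0.2491  0.2075] yaw 176.93 w 0.0001 g 0.0 F [ 0.9 -0.6  0.3] j [ 1.02  0.77 -1.25  1.55  0.75  1.36  1.21]
post [ 0.56794601 -0.08771769  0.06501217] 0.06821461323585085
btn [ 0.56374038 -0.25078451  0.11216279] 0.11340409533766506
```

View pics/endc.png

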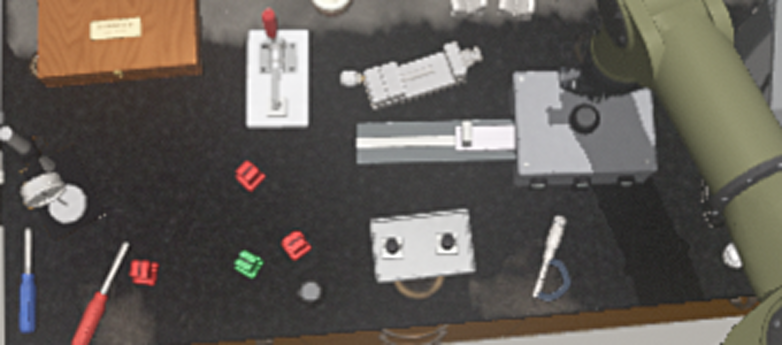

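```bash
python3 -c "
from bench import env
print(env.close_job())"
```

```text
the job is handed in; nothing more can be done
None
```

The job is handed in: both plugs are in the grey tray, all three cells are seated in the carriage with their windows along the light path, the carriage is fully home and the start button was pressed to its stop. I don't have the verdict, because the hand-in call returned only that the job is closed.

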